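Fit the cartridge fuse in the test console and snap its slide lid shut

ROBOT

A 6-joint arm with a two-finger parallel gripper is mounted at the origin on a cart in front of the work surface, level with it; the furniture and walls round the work are solid. World frame = base frame: x ahead of the robot, y to its left, z up, the work surface at z = 0. Lengths are in m, angles in rad, forces in N, time in s.
With the tool pointing down it reaches from about 0.225 to 0.725 m from the base axis. Payload 3.1 kg.
Tool frame: the origin (TCP) lies between the finger pads; the fingertips stand ctrl.tips_ahead ahead of it and the grasp point (between the pads) lies 5 mm behind it (ctrl.tips_ahead is the distance from the TCP to the fingertips, in m); x points along the fingers, z is the direction in which the jaws open and shut, and the axes are right-handed (so a half turn about x gives the same grasp; the last joint's range is limited). The gripper opens to 85 mm and grips with 20 to 120 N. Pads are 22 mm wide; open, the fingers measure 114 mm over their backs; the gripper's body (76 mm by 85 mm) begins 54 mm behind the grasp point. The pads swing forward as they close: fully open they stand 13 mm farther back than shut.
Start: joints at [-1.291, 0.048, 0.099, 1.622, 0, 1.443], TCP at [0.208, -0.482, 0.245] pointing down, gripper open.
Joint ranges: [-2.91, 2.91], [-0.99, 1.94], [-1.21, 1.42], [-2.12, 2.29], [-1.49, 1.47], [-3.14, 3.14]. Speed limits (rad/s): [2.79, 2.79, 3.14, 3.14, 3.14, 3.14].

INTERFACE

Orientations are given as [roll, pitch, yaw] about the fixed x, y, z axes, in that order (R = Rz(yaw) Ry(pitch) Rx(roll)).
In Python, from station import ctrl, capture gives the robot as it stands. The module is installed in compiled form; this text tells all that it offers.
- The arm moves only by the tool step_arm, never from a script. Its argument "increments" is a list of rows, each an object of numbers: "claw": the opening, from 0 (shut) to 1 (fully open); "tx", "ty", "tz": the shift along the world's x, y, z in m; "wx", "wy", "wz": the turn, a rotation vector about the world's x, y, z in degrees. In form: [{"claw": .., "tx": .., "ty": .., "tz": .., "wx": .., "wy": .., "wz": ..}, ...]. A call has 1 to 8 rows; each row shifts and turns the commanded pose from where the row before left it; what a row does not reach is not made up. A row lasts 1/10 s, in which the tool goes at most 50 mm and 8.59 degrees, less where a joint would pass 70% of its speed; a pose out of reach is approached as far as the arm can. A call is refused whole if a number of a shift passes 0.05 or a number of a turn 8.59, either way. A call with a gripper value outside its range is refused whole. The fingers move at their own pace and stop on an object; the grip force is fixed at half the most. Time passes only in rows, so rows that do not move let the fingers close. It gives the time, the measured TCP pose, the force and the opening at its end, in the units of the state.
- ctrl.get_obs(): the state, without advancing time (a new reading comes with each control period).
- capture(name): name is "scene" or "top"; returns a dict with "image" (384x512x3 uint8, red, green, blue), "K" (3x3 intrinsics, pixels), "origin" and "attitude" of the camera in the world. Camera axes: x right, y up, looking along -z (the intrinsics and any distortion apply to the point x, -y, -z); pixel columns grow to the right and rows downward; lengths in m; the calibration is good to about 2 mm. A picture is of the moment at which its call begins. There is no depth.
- ctrl.job_done(): hands the job in, once; it reports no verdict.
The state is a dict: "time": time; "joint_positions": joint angles; "qvel": joint speeds; "joint_torque": joint torques, N m; "tcp_pos": TCP position; "tool_rot": TCP orientation; "force": force on the tool from outside, world axes, zero at the start; "ft_torque": the same for the moment, N m; "opening": finger opening in m.
Only numpy, scipy, OpenCV 4.12 (cv2) and the standard library are available. Lean on these libraries where they do the work, as an engineer would, in place of code of your own. Each camera call takes 0.05 s, during which the arm holds its last target.

TASK

Slide the orange lid of the blue fuse console fully open, press the cartridge fuse from the bench down between the two brass spring clips in the well until it snaps fully home, then slide the lid shut again, over the small spring ridge, until it clicks against its end stop. Leave the fuse and the closed lid released, and do not disturb the coupler, the igniter plug or the bearing.

Things in the scene. Friction and masses are not known exactly. Their poses are not given: they have to be found in the camera images.
- console: Blue fuse test console, fixed, 226 mm wide (its y), x from -56 to +66 mm, 108 mm high at the back. Origin on the bench under its middle; x to its back, y to its left, z up. The panel faces its front (-x, turned to the right of the robot) and rises 35 degrees to the back: outward normal (-0.574, 0, 0.819), up-slope (0.819, 0, 0.574) in this frame. Right half: open well with the fuse clips; left half: solid, the lid parks over it.
- lamp_bar (a point): Centre of the lamp bar over the console: 30 mm deep (x), 226 mm wide (y), 18 mm high, 256 mm above the bench, on two posts 21 mm behind it, at its ends. An upright gripper over the well would hit it: come along the panel's normal, tool leaning 35 degrees to the side that the panel faces.
- clip_seat (a point): Centre of the fuse when snapped home; console's axes, fuse along y. The well is 76 mm along the slope (27 mm free each side of the fuse: open the jaws only a little there), 84 mm along y; floor 16 mm below this point, lid underside 16 mm above it, channel lips 26 mm above it, along the normal. Two V saddles, 22 mm either side along y, 6 mm wide, centre the fuse across the slope.
- clip_left (a point): Left one of two alike brass spring clips, 29.5 mm either side of clip_seat along y: centre of its 6 mm round lip, 10 mm above the seated fuse's axis, reaching 2.5 mm in over the fuse's end. Each yields outward along y against 3 to 6 N; the fuse's chamfered ends spread them when it is pressed in along the panel's normal with 4 to 12 N.
- fuse_center (a point): Centre of the loose cartridge fuse: white ceramic middle, brass end caps, 22 mm diameter, 58 mm long, about 60 g, ends chamfered 4 mm. y is its long axis (either end may go either way). It starts lying on the bench at one of four spots among the bystanders, centre 11 mm above the bench, any yaw.
- lid_grip (a point): Middle of the rib on the orange lid; console's axes. Rib: 12 mm thick along y (slide direction), 40 mm along the slope, from 11 mm below this point to 9 mm above it along the normal. Lid: 100 mm along y, 88 mm along the slope, underside 19 mm below this point; captive in its channel under two aluminium lips, whose tops are 9 mm below this point. Drag 1 to 6 N. Starts 15 to 40 mm open.
- lid_home (a point): Where lid_grip is when the lid is fully shut, against its end stop (on the console, console's axes). The lid's opening is lid_grip's y in this frame: 0 shut, 0.103 m at the open stop; it opens to the console's left (+y).
- ridge_top (a point): Top of the small spring-loaded steel ridge on the channel floor at the shut end, 2.5 mm high. The lid's nose meets it about 12 mm before shut; it takes 8 to 18 N to force over, then a groove in the lid drops on it over the last 6 mm and holds the lid shut.
- coupler: Small brass air coupler with a black ring, 24 x 53 x 23 mm, lying on the bench (bystander); origin under its middle.
- igniter: Igniter plug, steel hexagon and white ceramic, 22 x 66 x 20 mm, lying on the bench (bystander); origin under its middle.
- bearing: Ball bearing, 47 mm diameter, 14 mm high, lying flat (bystander); origin under its middle.
- lid: The same orange lid as a rigid part. Its origin is in the middle of its underside, frame parallel to the console's.
- fuse: The same fuse as a rigid part. Its origin is 11 mm from its axis, below it as it lies at the start; use fuse_center.
There are look-alikes about, which are no part of the job. Leave any purple look-alike of the fuse alone.

How it is judged:
On the way, in this order (a step that is already met when the one before it is completed fails the run):
1. the lid is slid open, clear of the well (y of lid_grip in the frame of lid_home above 0.085 m), for 0.2 s.
2. the fuse is snapped home between the clips (distance between fuse_center and clip_seat below 0.004 m and angle between the y axis of fuse_center and the y axis of clip_seat, either way round below 0.1 rad), for 0.2 s.
At the end, for the whole second after the job is handed in: The fuse lies snapped between the clips (centre within 4 mm of clip_seat, axis within 0.1 rad of the console's y) and the lid is fully shut over the ridge (within 3 mm of its stop, still in its channel), both released and at rest (all of step 2 and y of lid_grip in the frame of lid_home below 0.003 m and linear speed of each of lid, fuse below 0.02 m/s and distance between lid_grip and lid_home below 0.006 m); the robot touches nothing.
It fails at once if the brass air coupler is moved more than 25 mm (distance of coupler from where it was at the start of the episode above 0.025 m).
It fails at once if the igniter plug is moved more than 25 mm (distance of igniter from where it was at the start of the episode above 0.025 m).
It fails at once if the ball bearing is moved more than 25 mm (distance of bearing from where it was at the start of the episode above 0.025 m).
It also fails if it takes over 72 s, if anything falls off the work surface, if the arm or the gripper's body presses on something with over 40 N, if the wrist force passes 120 N, or if a joint passes its speed limit or range.

## Working session

There is one attempt and no reset: what is moved stays moved. The work goes in short steps, Python scripts to look and compute and a tool call to move; the robot and the scene stay as the last step left them, time stands still between calls to the robot, and variables do not carry over. Pictures are saved under pics/ and viewed, and the job is handed in when it is done.

Besides the shell and the picture viewer there is one more tool, called in YAML: its name, and indented under it one key for each argument. step_arm: Moves the arm, as the interface text tells. Its arguments: {"type":"object","properties":{"increments":{"type":"array"}},"required":["increments"]}

```bash
mkdir -p pics
python3 - <<'E'
from station import ctrl, capture
import cv2, numpy as np
print(ctrl.get_obs(), ctrl.tips_ahead)
import pickle
d={}
for n in ("scene","top"):
    c=capture(n); d[n]=c
    cv2.imwrite(f"pics/{n}0.png",cv2.resize(c["image"][:,:,::-1],(800,600),interpolation=cv2.INTER_CUBIC))
    print(n,c["K"],c["origin"],c["attitude"],[k for k in c])
pickle.dump(d,open("c0.pkl","wb"))
E
```

```text
{'time': 0.0, 'joint_positions': array([-1.29079506e+00,  4.87473478e-02,  9.75727848e-02,  1.62197956e+00,
        2.38220230e-07,  1.44300494e+00]), 'qvel': array([ 0.0008872 ,  0.00066344,  0.00102912,  0.00100562, -0.00206653,
        0.00122639]), 'joint_torque': array([ 1.37550564e-04, -3.38782525e+01,  3.20014465e+01,  2.03927601e-02,
       -1.53405867e-04, -1.40505112e-06]), 'tcp_pos': array([ 0.20803827, -0.48139266,  0.24410632]), 'tool_rot': array([3.01370023, 1.56843853, 1.85069656]), 'force': array([-0.04686172,  0.78428418,  0.30559472]), 'ft_torque': array([-0.02988438,  0.02172142,  0.02635111]), 'opening': 0.08554133617924477} 0.014
scene [[439.25183064   0.         261.70564278]
 [  0.         439.25183064 200.50420635]
 [  0.           0.           1.        ]] [0.11978713 0.819216   0.5279707 ] [ 1.15315893  0.02094897 -2.62963783] ['image', 'K', 'origin', 'attitude']
top [[485.40989994   0.         249.3214798 ]
 [  0.         485.40989994 186.56108999]
 [  0.           0.           1.        ]] [0.41046213 0.13614061 1.13956878] [ 0.1387033   0.00847496 -1.5964215 ] ['image', 'K', 'origin', 'attitude']
```

View pics/scene0.png

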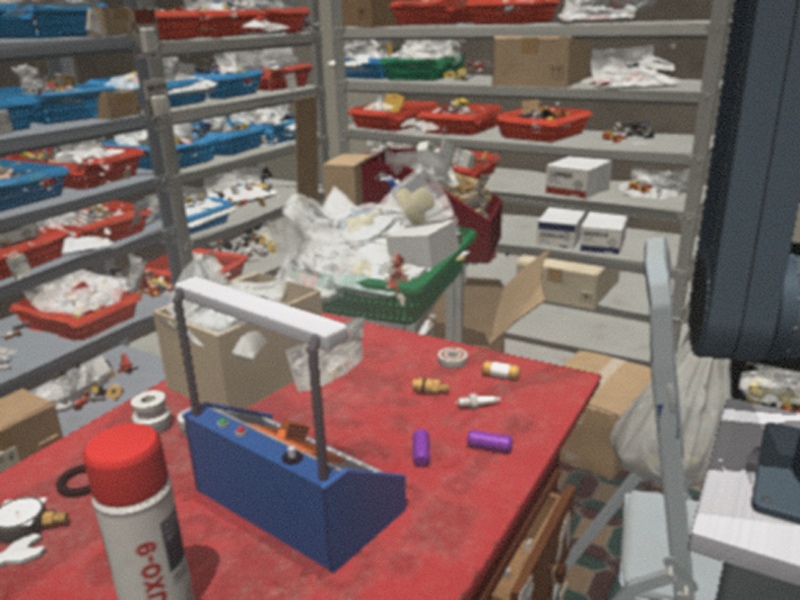

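View pics/top0.png

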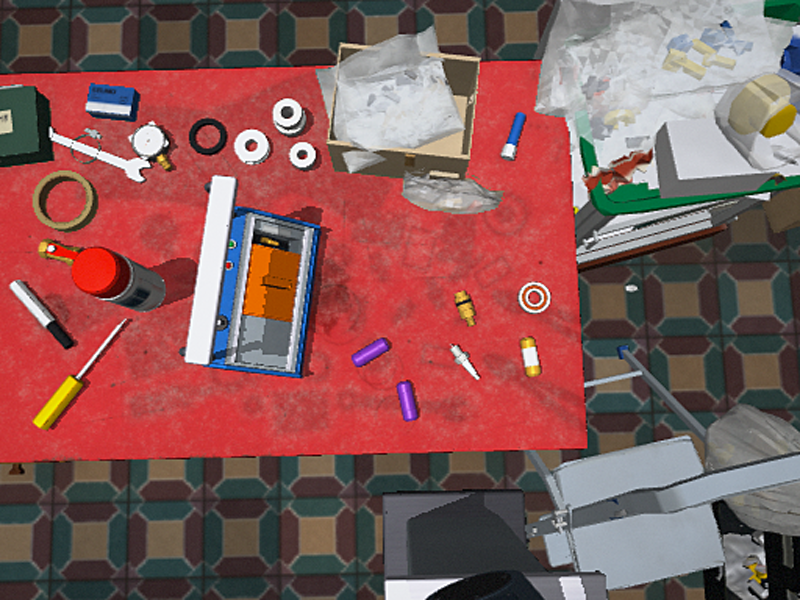

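The scene shows the console with its well at the far (+x) end. Candidates for the fuse in the top view, in 800x600 pixels:
- White middle with brass caps: (530,356)
- Purple look-alikes: (371,352) and (407,400)
- Coupler: (465,307)
- Igniter: (465,362)
- Blue and white marker: (513,136)

I choose (530,356) and will check it in a crop.

```bash
cat > h.py <<'E'
import numpy as np, cv2, pickle
from scipy.spatial.transform import Rotation as R
def Rc(c): return R.from_euler('xyz',c['attitude']).as_matrix()
def ray(c,u,v):
    d=np.linalg.inv(c['K'])@np.array([u,v,1.]); d=np.array([d[0],-d[1],-d[2]])
    d=Rc(c)@d; return np.array(c['origin']),d/np.linalg.norm(d)
def onz(c,u,v,z):
    o,d=ray(c,u,v); return o+d*(z-o[2])/d[2]
def proj(c,P):
    p=Rc(c).T@(np.array(P)-c['origin']); q=c['K']@np.array([p[0],-p[1],-p[2]]); return q[:2]/q[2]
def tri(rs):
    A=0;b=0
    for o,d in rs:
        M=np.eye(3)-np.outer(d,d); A=A+M; b=b+M@o
    return np.linalg.solve(A,b)
def crop(c,x0,y0,x1,y1,k,name):
    im=cv2.resize(c['image'][y0:y1,x0:x1,::-1],None,fx=k,fy=k,interpolation=cv2.INTER_CUBIC); cv2.imwrite('pics/'+name,im)
E
python3 - <<'E'
from h import *
d=pickle.load(open('c0.pkl','rb')); t=d['top']; s=d['scene']
crop(t,110,105,220,250,4,'t_con.png')
crop(t,280,170,360,250,7,'t_fuse.png')
crop(s,110,170,270,370,3,'s_con.png')
im=t['image']; hsv=cv2.cvtColor(im,cv2.COLOR_RGB2HSV)
# non-red in fuse zone
m=((hsv[...,0]>8)&(hsv[...,0]<170)|(hsv[...,1]<90)).astype(np.uint8)
z=np.zeros_like(m); z[175:275,215:360]=m[175:275,215:360]
n,l,st,ce=cv2.connectedComponentsWithStats(z)
for i in range(1,n):
    if st[i,4]>40:
        r=cv2.minAreaRect(np.argwhere(l==i)[:,::-1].astype(np.float32))
        print(st[i],ce[i],r,onz(t,*ce[i],0.011), hsv[l==i].mean(0))
E
```

```text
[331 180  22  21 280] [341.325      190.18214286] ((341.3000183105469, 190.09999084472656), (20.124608993530273, 20.124608993530273), 63.43495178222656) [ 0.55387692 -0.07346048  0.011     ] [ 47.12857143  71.36071429 205.62857143]
[291 186  13  23 189] [297.26455026 196.42857143] ((297.6000061035156, 197.3000030517578), (23.084625244140625, 9.803059577941895), 71.56504821777344) [0.54190682 0.03016002 0.011     ] [ 24.43915344 170.98941799 173.62433862]
[225 216  24  19 235] [236.51489362 225.06382979] ((236.5858154296875, 225.1394805908203), (9.630290985107422, 25.222190856933594), 58.392494201660156) [0.4787493 0.1737114 0.011    ] [139.58723404 174.34468085 176.37446809]
[333 216  13  26 234] [338.94017094 228.18376068] ((338.93206787109375, 228.13772583007812), (25.308958053588867, 9.398715019226074), 79.3803482055664) [ 0.46533427 -0.06335056  0.011     ] [ 53.91025641 106.22222222 214.84615385]
[288 220  19  23 144] [296.27083333 230.35416667] ((296.2000427246094, 231.40005493164062), (27.72724151611328, 8.944271087646484), 63.43495178222656) [0.46289602 0.035566   0.011     ] [ 64.97222222  17.67361111 204.57638889]
[254 244  14  26 239] [260.05020921 256.40167364] ((260.0293884277344, 256.3823547363281), (25.923192977905273, 9.436476707458496), 77.47119140625) [0.40534184 0.12114444 0.011     ] [139.51464435 170.9539749  179.79916318]
```

View pics/t_con.png

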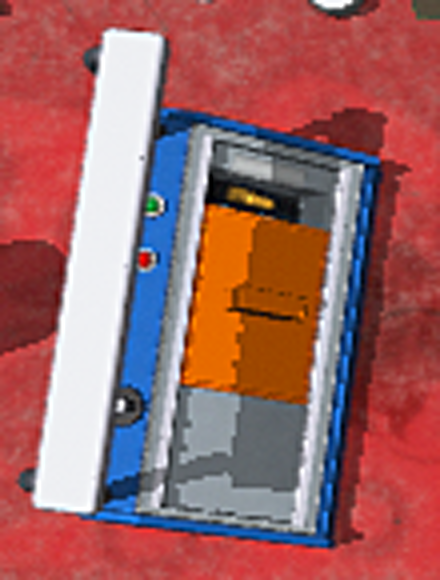

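View pics/t_fuse.png

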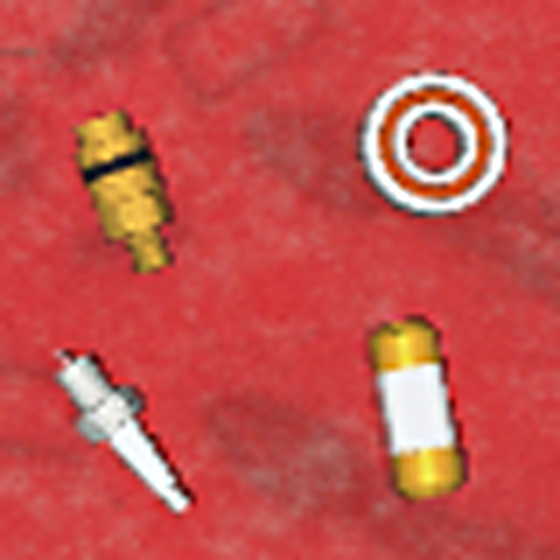

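View pics/s_con.png

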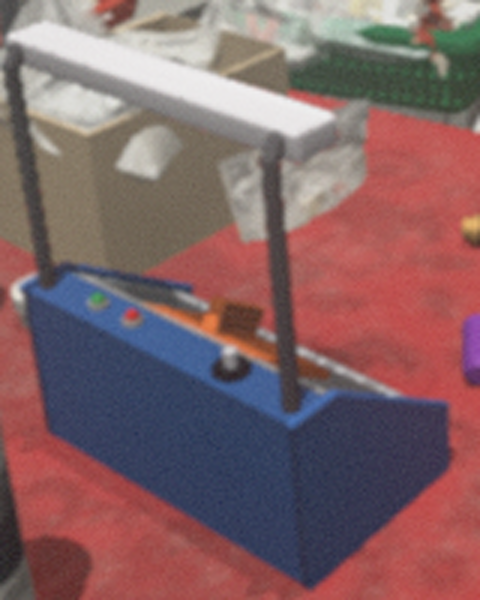

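The crop confirms the fuse (white middle, brass caps) at top pixel (339,228). Next I measure the console from its corners and the rib.

```bash
python3 - <<'E'
from h import *
d=pickle.load(open('c0.pkl','rb')); t=d['top']; s=d['scene']
S=lambda x,y:(110+x/3-.33,170+y/3-.33)
T=lambda x,y:(110+x/4-.375,105+y/4-.375)
for n,p in dict(FL=(447,470),BL=(308,587),BR=(47,432)).items(): print(n,onz(s,*S(*p),0))
def tr(a,b):
    P=tri([ray(t,*T(*a)),ray(s,*S(*b))]); print(P,'res',proj(t,P)-T(*a),proj(s,P)-S(*b)); return P
print('FLtop');tr((333,545),(447,403))
print('BLtop');print(onz(s,*S(292,425),.108))
print('BRtop',onz(s,*S(25,288),.108))
for z in (.256,.265): print('bar',[onz(t,*T(*p),z)[:2].round(4) for p in ((105,30),(167,35),(100,512),(33,505))])
print('btn');tr((152,205),(97,300));tr((146,260),(132,316));tr((125,404),(231,352))
# rib top: corners on upper back end
print('rib');
tr((240,284),(213,305))
for z in(.1,.11,.12): print(onz(t,*T(270,296),z))
E
python3 - <<'E'
from h import *
d=pickle.load(open('c0.pkl','rb'))
crop(d['top'],150,165,195,190,16,'t_rib.png')
crop(d['scene'],165,255,215,295,14,'s_rib.png')
E
```

```text
FL [0.44351244 0.27686616 0.        ]
BL [0.4628903 0.3936068 0.       ]
BR [0.6847393  0.36391176 0.        ]
FLtop
[0.44445989 0.27158732 0.04522356] res [-0.15144653 -0.28297273] [0.40526999 0.03048223]
BLtop
[0.46306576 0.39485208 0.108     ]
BRtop [0.68054486 0.36435808 0.108     ]
bar [array([0.6811, 0.3503]), array([0.6778, 0.3211]), array([0.455, 0.351]), array([0.459 , 0.3816])]
bar [array([0.6783, 0.3481]), array([0.6751, 0.3192]), array([0.4546, 0.3488]), array([0.4585, 0.3791])]
btn
[0.62695861 0.3591156  0.11252458] res [-0.06170089 -0.07612368] [0.12179629 0.01834526]
[0.59705729 0.36235027 0.11259181] res [-0.1175804  -0.14981774] [0.24074951 0.03394668]
[0.51863553 0.37150756 0.11938615] res [-0.03892959 -0.05509079] [0.08912295 0.01056419]
rib
[0.58339434 0.31322782 0.09602356] res [0.52448699 0.73768623] [-1.09811262 -0.14625784]
[0.57735302 0.29741373 0.1       ]
[0.57574763 0.29586238 0.11      ]
[0.57414224 0.29431103 0.12      ]
```

View pics/t_rib.png

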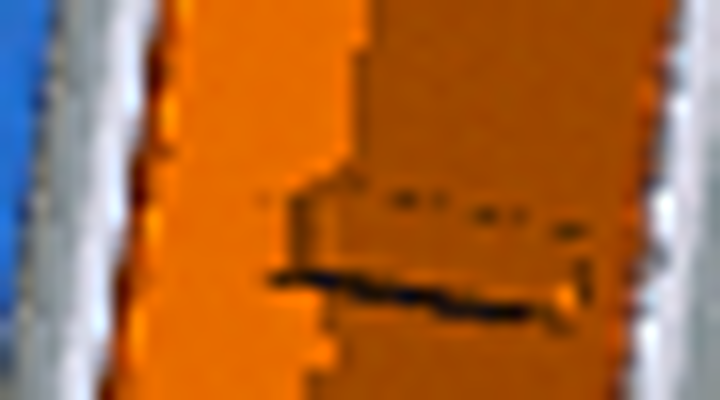

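View pics/s_rib.png

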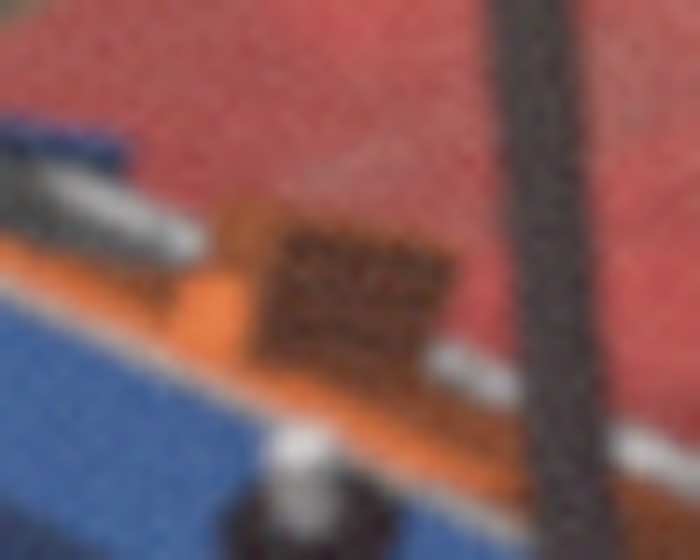

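Run:
```python
from h import *
d=pickle.load(open('c0.pkl','rb')); t=d['top']; s=d['scene']
T=lambda x,y:(150+x/16-.47,165+y/16-.47)
S=lambda x,y:(165+x/14-.46,255+y/14-.46)
P=[]
for a,b in (((316,272),(285,225)),((575,298),(455,250))):
    p=tri([ray(t,*T(*a)),ray(s,*S(*b))]); P.append(p); print(p,proj(t,p)-T(*a),proj(s,p)-S(*b))
e=P[1]-P[0];print(np.linalg.norm(e),e)
# angle by lamp bar
im=t['image']; hsv=cv2.cvtColor(im,cv2.COLOR_RGB2HSV)
m=((hsv[...,1]<40)&(hsv[...,2]>200)).astype(np.uint8); z=np.zeros_like(m); z[108:240,110:155]=m[108:240,110:155]
n,l,st,ce=cv2.connectedComponentsWithStats(z); i=1+np.argmax(st[1:,4])
q=np.argwhere(l==i)[:,::-1].astype(np.float32); r=cv2.minAreaRect(q); print(r)
b=cv2.boxPoints(r); W=np.array([onz(t,*p,.265) for p in b]); print(W, W.mean(0))
# lid orange extents
o=((hsv[...,0]>8)&(hsv[...,0]<18)&(hsv[...,1]>180)).astype(np.uint8); z=np.zeros_like(o); z[150:212,150:200]=o[150:212,150:200]
z=cv2.morphologyEx(z,cv2.MORPH_CLOSE,np.ones((5,5)))
q=np.argwhere(z)[:,::-1].astype(np.float32); r=cv2.minAreaRect(q); print(r, cv2.boxPoints(r))
c=np.degrees(np.arctan2(1,1))
yaw=np.radians(82.3)
O=np.array([.565,.3136,0]); Rz=R.from_euler('z',yaw).as_matrix()
for p in P: print('con',Rz.T@(p-O))
for p in [(.627,.3591,.1125),(.597,.3624,.1126)]: print(Rz.T@(np.array(p)-O))
print('bar con',Rz.T@(W.mean(0)-O))
```

```text
[0.5707804  0.31392933 0.10150809] [0.1330356  0.18870519] [-0.28140833 -0.03595177]
[0.56985062 0.282087   0.07949255] [0.04870762 0.07229911] [-0.10389233 -0.01235932]
0.038723150554174225 [-0.00092978 -0.03184233 -0.02201554]
((133.99510192871094, 172.1992645263672), (14.883491516113281, 120.94691467285156), 8.53076457977295)
[[0.45848203 0.37945407 0.265     ]
 [0.67995155 0.34861271 0.265     ]
 [0.67493367 0.3211366  0.265     ]
 [0.45382912 0.35287662 0.265     ]] [0.5667991 0.35052   0.265    ]
((173.35000610351562, 180.5500030517578), (31.961223602294922, 45.961936950683594), 8.130102157592773) [[154.28001 201.04001]
 [160.78001 155.54001]
 [192.42    160.06   ]
 [185.92    205.56   ]]
con [ 0.00110086 -0.00568415  0.10150809]
con [-0.03057893 -0.00902919  0.07949255]
[ 0.05339688 -0.05534459  0.1125    ]
[ 0.05264754 -0.02517294  0.1126    ]
bar con [0.03682815 0.0031639  0.265     ]
```

```bash
cat >> h.py <<'E'
YAW=np.radians(82.1); O=np.array([.565,.3136,0])
Rz=R.from_euler('z',YAW).as_matrix()
n_=Rz@np.array([-.5736,0,.8192]); up=Rz@np.array([.8192,0,.5736]); yc=Rz[:,1]
GRIP=np.array([.5770,.3023,.0831])
def tgt(sgn=1):
    x=-n_; z=sgn*yc; y=np.cross(z,x); return np.c_[x,y,z]
def delta(o,Rt,p):
    Rn=R.from_euler('xyz',o['tool_rot']).as_matrix()
    rv=R.from_matrix(Rt@Rn.T).as_rotvec(degrees=True)
    print('dpos',(np.array(p)-o['tcp_pos']).round(4),'rotvec deg',rv.round(2),'|',np.linalg.norm(rv).round(1))
E
python3 - <<'E'
from h import *
from station import ctrl
o=ctrl.get_obs(); print(R.from_euler('xyz',o['tool_rot']).as_matrix().round(3)); print(n_,up,yc)
for s in (1,-1): delta(o,tgt(s),GRIP+n_*.10)
E
```

```text
[[-0.001  0.918  0.397]
 [ 0.002  0.397 -0.918]
 [-1.     0.    -0.002]]
[-0.07883819 -0.56815623  0.8192    ] [0.11259457 0.81142535 0.5736    ] [-0.99050946  0.13744455  0.        ]
dpos [ 0.3611  0.7269 -0.0792] rotvec deg [  25.49   33.73 -116.78] | 124.2
dpos [ 0.3611  0.7269 -0.0792] rotvec deg [ 28.99 -22.21  56.8 ] | 67.5
```

step_arm:
  increments:
    - {"claw": 1,"tx": 0.022,"ty": 0.044,"tz": 0,"wx": 1.81,"wy": -1.39,"wz": 3.55}
    - {"claw": 1,"tx": 0.022,"ty": 0.044,"tz": 0,"wx": 1.81,"wy": -1.39,"wz": 3.55}
    - {"claw": 1,"tx": 0.022,"ty": 0.044,"tz": 0,"wx": 1.81,"wy": -1.39,"wz": 3.55}
    - {"claw": 1,"tx": 0.022,"ty": 0.044,"tz": 0,"wx": 1.81,"wy": -1.39,"wz": 3.55}
    - {"claw": 1,"tx": 0.022,"ty": 0.044,"tz": 0,"wx": 1.81,"wy": -1.39,"wz": 3.55}
    - {"claw": 1,"tx": 0.022,"ty": 0.044,"tz": 0,"wx": 1.81,"wy": -1.39,"wz": 3.55}
    - {"claw": 1,"tx": 0.022,"ty": 0.044,"tz": 0,"wx": 1.81,"wy": -1.39,"wz": 3.55}
    - {"claw": 1,"tx": 0.022,"ty": 0.044,"tz": 0,"wx": 1.81,"wy": -1.39,"wz": 3.55}

```text
time: 0.9
tcp_pos: [0.3846, -0.128, 0.245]
tool_rot: [1.829, 1.254, 1.168]
force: [0.9, -0.7, 0.7]
opening: 0.0854
```

step_arm:
  increments:
    - {"claw": 0.45,"tx": 0.022,"ty": 0.044,"tz": -0.005,"wx": 1.81,"wy": -1.39,"wz": 3.55}
    - {"claw": 0.45,"tx": 0.022,"ty": 0.044,"tz": -0.005,"wx": 1.81,"wy": -1.39,"wz": 3.55}
    - {"claw": 0.45,"tx": 0.022,"ty": 0.044,"tz": -0.005,"wx": 1.81,"wy": -1.39,"wz": 3.55}
    - {"claw": 0.45,"tx": 0.022,"ty": 0.044,"tz": -0.005,"wx": 1.81,"wy": -1.39,"wz": 3.55}
    - {"claw": 0.45,"tx": 0.022,"ty": 0.044,"tz": -0.005,"wx": 1.81,"wy": -1.39,"wz": 3.55}
    - {"claw": 0.45,"tx": 0.022,"ty": 0.044,"tz": -0.005,"wx": 1.81,"wy": -1.39,"wz": 3.55}
    - {"claw": 0.45,"tx": 0.022,"ty": 0.044,"tz": -0.005,"wx": 1.81,"wy": -1.39,"wz": 3.55}
    - {"claw": 0.45,"tx": 0.022,"ty": 0.044,"tz": -0.005,"wx": 1.81,"wy": -1.39,"wz": 3.55}

```text
time: 1.7
tcp_pos: [0.5604, 0.2241, 0.2045]
tool_rot: [1.567, 0.959, 1.431]
force: [0.3, -2.3, 0.4]
opening: 0.0384
```

```bash
cat > st.py <<'E'
import sys
from h import *
from station import ctrl
def st():
    o=ctrl.get_obs(); print('t',round(o['time'],2),'tcp',o['tcp_pos'].round(4),'q',o['joint_positions'].round(2),'F',o['force'].round(1),'op',round(o['opening'],4),'tips',ctrl.tips_ahead); return o
E
python3 - <<'E'
from st import *
o=st(); delta(o,tgt(-1),GRIP+n_*.04)
E
```

```text
t 1.7 tcp [0.5604 0.2241 0.2045] q [-0.03  0.06 -0.08  1.35  0.61  1.7 ] F [ 0.3 -2.3  0.4] op 0.0384 tips 0.014
dpos [ 0.0135  0.0555 -0.0886] rotvec deg [-0.01  0.14 -0.09] | 0.2
```

step_arm:
  increments:
    - {"claw": 0.45,"tx": 0.0034,"ty": 0.0139,"tz": -0.0222}
    - {"claw": 0.45,"tx": 0.0034,"ty": 0.0139,"tz": -0.0222}
    - {"claw": 0.45,"tx": 0.0034,"ty": 0.0139,"tz": -0.0222}
    - {"claw": 0.45,"tx": 0.0034,"ty": 0.0139,"tz": -0.0222}
    - {"claw": 0.45}

```text
invalid input at $.increments[0]: expected keys claw, tx, ty, tz, wx, wy, wz
```

Run:
```python
from st import *
from station import capture
o=st(); delta(o,tgt(-1),GRIP+n_*.005)
c=capture('top'); crop(c,110,105,220,250,4,'t1.png'); s=capture('scene'); crop(s,110,170,310,370,3,'s1.png')
```

```text
t 1.7 tcp [0.5604 0.2241 0.2045] q [-0.03  0.06 -0.08  1.35  0.61  1.7 ] F [ 0.3 -2.3  0.4] op 0.0384 tips 0.014
dpos [ 0.0162  0.0754 -0.1173] rotvec deg [-0.01  0.14 -0.09] | 0.2
```

View pics/t1.png

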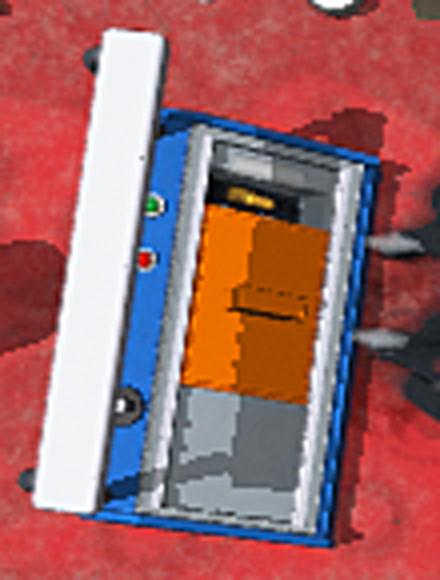

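View pics/s1.png

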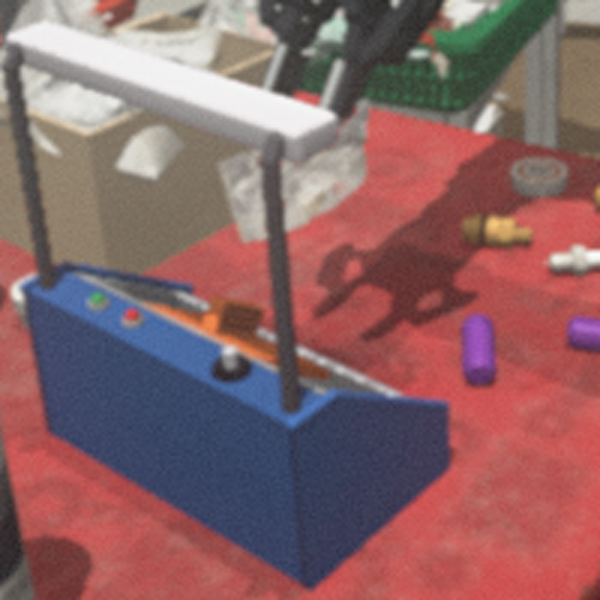

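The fingers straddle the rib's line (tips at crop (405,243) and (395,337), rib at (270,298)). All keys are required in each row, so I resend.

step_arm:
  increments:
    - {"claw": 0.45,"tx": 0.0034,"ty": 0.0139,"tz": -0.0222,"wx": 0,"wy": 0,"wz": 0}
    - {"claw": 0.45,"tx": 0.0034,"ty": 0.0139,"tz": -0.0222,"wx": 0,"wy": 0,"wz": 0}
    - {"claw": 0.45,"tx": 0.0034,"ty": 0.0139,"tz": -0.0222,"wx": 0,"wy": 0,"wz": 0}
    - {"claw": 0.45,"tx": 0.0034,"ty": 0.0139,"tz": -0.0222,"wx": 0,"wy": 0,"wz": 0}
    - {"claw": 0.45,"tx": 0,"ty": 0,"tz": 0,"wx": 0,"wy": 0,"wz": 0}

```text
time: 2.3
tcp_pos: [0.5703, 0.2779, 0.1115]
tool_rot: [1.581, 0.963, 1.441]
force: [-0.5, -0.6, -0.0]
opening: 0.0386
```

Run:
```python
from st import *
from station import capture
o=st(); delta(o,tgt(-1),GRIP+n_*.005)
c=capture('top'); crop(c,110,105,220,250,4,'t2.png'); s=capture('scene'); crop(s,110,170,310,370,3,'s2.png')
```

```text
t 2.3 tcp [0.5703 0.2779 0.1115] q [ 0.07  0.14 -0.18  1.11  0.59  1.83] F [-0.5 -0.6 -0. ] op 0.0386 tips 0.014
dpos [ 0.0063  0.0215 -0.0243] rotvec deg [ 0.13 -0.37  0.01] | 0.4
```

View pics/t2.png

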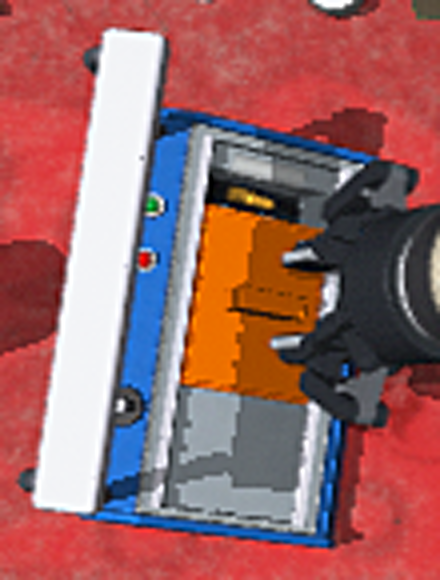

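View pics/s2.png

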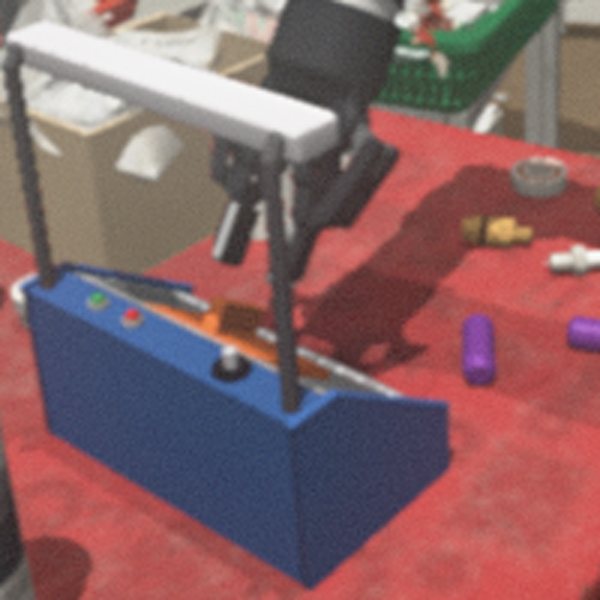

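The jaws are centred on the rib, at crop (285,258) and (275,345) around (270,298). I descend.

step_arm:
  increments:
    - {"claw": 0.45,"tx": 0.002,"ty": 0.007,"tz": -0.008,"wx": 0,"wy": 0,"wz": 0}
    - {"claw": 0.45,"tx": 0.002,"ty": 0.007,"tz": -0.008,"wx": 0,"wy": 0,"wz": 0}
    - {"claw": 0.45,"tx": 0.002,"ty": 0.007,"tz": -0.007,"wx": 0,"wy": 0,"wz": 0}
    - {"claw": 0.45,"tx": 0,"ty": 0,"tz": 0,"wx": 0,"wy": 0,"wz": 0}

```text
time: 2.8
tcp_pos: [0.579, 0.2993, 0.0921]
tool_rot: [1.57, 0.961, 1.432]
force: [-0.7, -1.2, 0.1]
opening: 0.0384
```

Run:
```python
from st import *
o=st(); delta(o,tgt(-1),GRIP+n_*.005)
```

```text
t 2.8 tcp [0.579  0.2993 0.0921] q [ 0.11  0.17 -0.19  1.04  0.59  1.87] F [-0.7 -1.2  0.1] op 0.0384 tips 0.014
dpos [-0.0023  0.0002 -0.0049] rotvec deg [0.06 0.01 0.03] | 0.1
```

Close to target, so one more small move and then close.

step_arm:
  increments:
    - {"claw": 0.45,"tx": -0.001,"ty": 0.001,"tz": -0.003,"wx": 0,"wy": 0,"wz": 0}
    - {"claw": 0,"tx": 0,"ty": 0,"tz": 0,"wx": 0,"wy": 0,"wz": 0}
    - {"claw": 0,"tx": 0,"ty": 0,"tz": 0,"wx": 0,"wy": 0,"wz": 0}
    - {"claw": 0,"tx": 0,"ty": 0,"tz": 0,"wx": 0,"wy": 0,"wz": 0}
    - {"claw": 0,"tx": 0,"ty": 0,"tz": 0,"wx": 0,"wy": 0,"wz": 0}
    - {"claw": 0,"tx": 0,"ty": 0,"tz": 0,"wx": 0,"wy": 0,"wz": 0}

```text
time: 3.4
tcp_pos: [0.579, 0.2995, 0.0907]
tool_rot: [1.566, 0.96, 1.427]
force: [-0.2, -1.0, 0.8]
opening: 0.0102
```

Run:
```python
from st import *
o=st(); delta(o,tgt(-1),GRIP+n_*.005)
from h import Rz,O
print(Rz.T@(o['tcp_pos']-O))
```

```text
t 3.4 tcp [0.579  0.2995 0.0907] q [ 0.11  0.17 -0.19  1.04  0.59  1.87] F [-0.2 -1.   0.8] op 0.0102 tips 0.014
dpos [-0.0024  0.     -0.0035] rotvec deg [0.05 0.16 0.1 ] | 0.2
[-0.0120815  -0.01585211  0.09071709]
```

step_arm:
  increments:
    - {"claw": 0,"tx": -0.005,"ty": 0.0007,"tz": 0,"wx": 0,"wy": 0,"wz": 0}
    - {"claw": 0,"tx": -0.0099,"ty": 0.0014,"tz": 0,"wx": 0,"wy": 0,"wz": 0}
    - {"claw": 0,"tx": -0.0099,"ty": 0.0014,"tz": 0,"wx": 0,"wy": 0,"wz": 0}
    - {"claw": 0,"tx": -0.0099,"ty": 0.0014,"tz": 0,"wx": 0,"wy": 0,"wz": 0}
    - {"claw": 0,"tx": -0.0099,"ty": 0.0014,"tz": 0,"wx": 0,"wy": 0,"wz": 0}
    - {"claw": 0,"tx": 0,"ty": 0,"tz": 0,"wx": 0,"wy": 0,"wz": 0}

```text
time: 4.0
tcp_pos: [0.5323, 0.3062, 0.0909]
tool_rot: [1.569, 0.96, 1.431]
force: [-3.6, -2.9, 4.4]
opening: 0.0104
```

Run:
```python
from st import *
o=st(); delta(o,tgt(-1),GRIP+n_*.005)
print(Rz.T@(o['tcp_pos']-O))
```

```text
t 4.0 tcp [0.5323 0.3062 0.0909] q [ 0.13  0.06 -0.31  1.01  0.58  1.9 ] F [-3.6 -2.9  4.4] op 0.0104 tips 0.014
dpos [ 0.0443 -0.0068 -0.0037] rotvec deg [0.02 0.06 0.04] | 0.1
[-0.01177504  0.03135979  0.09085583]
```

step_arm:
  increments:
    - {"claw": 0,"tx": -0.0059,"ty": 0.0008,"tz": 0,"wx": 0,"wy": 0,"wz": 0}
    - {"claw": 0,"tx": -0.0059,"ty": 0.0008,"tz": 0,"wx": 0,"wy": 0,"wz": 0}
    - {"claw": 0,"tx": -0.004,"ty": 0.0005,"tz": 0,"wx": 0,"wy": 0,"wz": 0}
    - {"claw": 0,"tx": -0.004,"ty": 0.0005,"tz": 0,"wx": 0,"wy": 0,"wz": 0}
    - {"claw": 0,"tx": 0,"ty": 0,"tz": 0,"wx": 0,"wy": 0,"wz": 0}

```text
time: 4.5
tcp_pos: [0.5139, 0.3086, 0.0907]
tool_rot: [1.567, 0.96, 1.429]
force: [-1.4, -3.8, 3.5]
opening: 0.0105
```

Run:
```python
from st import *
o=st(); 
print(Rz.T@(o['tcp_pos']-O))
```

```text
t 4.5 tcp [0.5139 0.3086 0.0907] q [ 0.14  0.01 -0.36  1.    0.58  1.91] F [-1.4 -3.8  3.5] op 0.0105 tips 0.014
[-0.01195174  0.04990077  0.09072723]
```

step_arm:
  increments:
    - {"claw": 0,"tx": -0.003,"ty": 0.0004,"tz": 0,"wx": 0,"wy": 0,"wz": 0}
    - {"claw": 0,"tx": -0.003,"ty": 0.0004,"tz": 0,"wx": 0,"wy": 0,"wz": 0}
    - {"claw": 0,"tx": 0,"ty": 0,"tz": 0,"wx": 0,"wy": 0,"wz": 0}

```text
time: 4.8
tcp_pos: [0.5082, 0.3094, 0.0907]
tool_rot: [1.567, 0.96, 1.428]
force: [-0.2, -3.6, 3.2]
opening: 0.0101
```

Run:
```python
from st import *
o=st(); 
print(Rz.T@(o['tcp_pos']-O))
```

```text
t 4.8 tcp [0.5082 0.3094 0.0907] q [ 0.15 -0.   -0.38  1.    0.58  1.91] F [-0.2 -3.6  3.2] op 0.0101 tips 0.014
[-0.01196377  0.05564127  0.09067925]
```

Run:
```python
from st import *
from station import capture
c=capture('top'); crop(c,110,105,220,250,4,'t3.png')
```

```text
(no output)
```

View pics/t3.png

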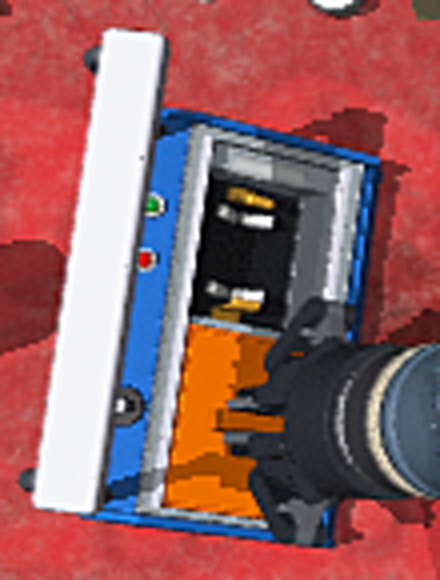

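step_arm:
  increments:
    - {"claw": 0,"tx": -0.003,"ty": 0.0004,"tz": 0,"wx": 0,"wy": 0,"wz": 0}
    - {"claw": 0,"tx": 0,"ty": 0,"tz": 0,"wx": 0,"wy": 0,"wz": 0}

```text
time: 5.05
tcp_pos: [0.5075, 0.3093, 0.091]
tool_rot: [1.558, 0.961, 1.42]
force: [6.0, -1.9, -0.2]
opening: 0.0101
```

step_arm:
  increments:
    - {"claw": 0.35,"tx": 0,"ty": 0,"tz": 0,"wx": 0,"wy": 0,"wz": 0}
    - {"claw": 0.35,"tx": 0,"ty": 0,"tz": 0,"wx": 0,"wy": 0,"wz": 0}
    - {"claw": 0.35,"tx": 0,"ty": 0,"tz": 0,"wx": 0,"wy": 0,"wz": 0}

```text
time: 5.35
tcp_pos: [0.5041, 0.3101, 0.0895]
tool_rot: [1.571, 0.961, 1.433]
force: [0.1, 0.1, -0.8]
opening: 0.0299
```

Run:
```python
from st import *
o=st(); 
print(Rz.T@(o['tcp_pos']-O))
```

```text
t 5.35 tcp [0.5041 0.3101 0.0895] q [ 0.15 -0.01 -0.39  1.    0.58  1.92] F [ 0.1  0.1 -0.8] op 0.0299 tips 0.014
[-0.01188407  0.05984113  0.08947469]
```

The lid hit the open stop with 6 N and is released. I retreat along the normal.

step_arm:
  increments:
    - {"claw": 0.35,"tx": -0.0024,"ty": -0.017,"tz": 0.0246,"wx": 0,"wy": 0,"wz": 0}
    - {"claw": 0.35,"tx": -0.0024,"ty": -0.017,"tz": 0.0246,"wx": 0,"wy": 0,"wz": 0}
    - {"claw": 0.5,"tx": -0.0024,"ty": -0.017,"tz": 0.0246,"wx": 0,"wy": 0,"wz": 0}
    - {"claw": 0.5,"tx": -0.0024,"ty": -0.017,"tz": 0.0246,"wx": 0,"wy": 0,"wz": 0}
    - {"claw": 0.6,"tx": -0.0024,"ty": -0.04,"tz": 0.01,"wx": 0,"wy": 0,"wz": 0}

```text
time: 5.85
tcp_pos: [0.4935, 0.203, 0.202]
tool_rot: [1.559, 0.958, 1.426]
force: [0.9, -1.1, -0.6]
opening: 0.0515
```

Run:
```python
from st import *
from station import capture
o=st()
d={n:capture(n) for n in('top','scene')}; pickle.dump(d,open('c1.pkl','wb'))
crop(d['top'],135,130,205,200,9,'t4.png'); crop(d['scene'],110,220,270,370,4,'s4.png')
crop(d['top'],315,210,365,250,14,'t4f.png')
```

```text
t 5.85 tcp [0.4935 0.203  0.202 ] q [-0.08 -0.11 -0.25  1.38  0.61  1.64] F [ 0.9 -1.1 -0.6] op 0.0515 tips 0.014
```

View pics/t4.png

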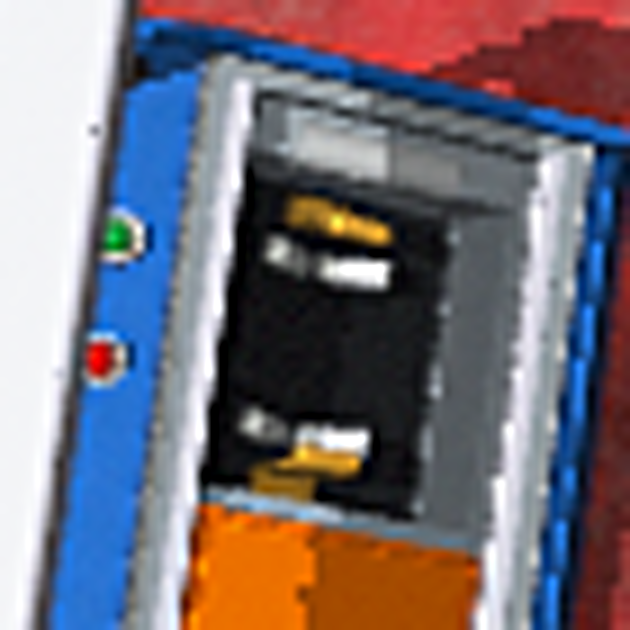

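View pics/s4.png

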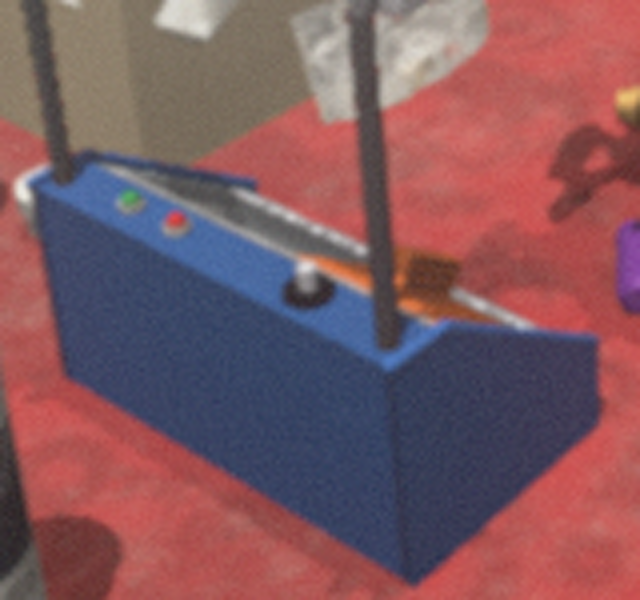

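View pics/t4f.png

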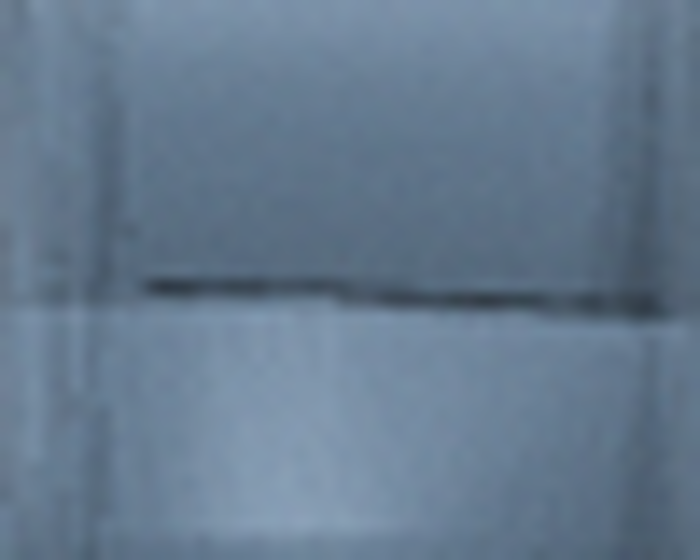

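Run:
```python
from st import *
d=pickle.load(open('c1.pkl','rb')); t=d['top']
T=lambda x,y:(135+x/9-.44,130+y/9-.44)
G=Rz.T@(GRIP-O); print('grip con',G)
seat=np.array([G[0]+.035*.5736,-.0466,G[2]-.035*.8192]); print('seat con',seat, 'world',O+Rz@seat)
def onp(px,h):
    o,dd=ray(t,*px); p0=O+Rz@seat+n_*h; P=o+dd*(n_@(p0-o))/(n_@dd); c=Rz.T@(P-O)-seat
    return np.array([c@[.8192,0,.5736],c[1]]).round(4)  # upslope, y rel. seat
print('clipR lip',[onp(T(x,y),.012) for x,y in((288,210),(390,230),(340,220))])
print('clipL lip',[onp(T(x,y),.012) for x,y in((290,460),(360,460),(250,485),(315,490))])
print('sadR',[onp(T(x,y),-.008) for x,y in((265,245),(390,275),(320,265))])
print('sadL',[onp(T(x,y),-.008) for x,y in((240,425),(370,440),(300,430))])
print('floor black corners',[onp(T(x,y),-.016) for x,y in((245,180),(450,215),(205,485),(410,515))])
print('well top edges h16?',[onp(T(x,y),.016) for x,y in((258,92),(540,155),(205,485),(415,520),(490,550))])
print('lips top',[onp(T(x,y),.026) for x,y in((250,80),(540,145),(210,330),(510,345))])
print('lid edge top h 24', [onp(T(x,y),.024) for x,y in((200,510),(480,555))])
# fuse
t0=pickle.load(open('c0.pkl','rb'))['top']; im=t0['image']; hsv=cv2.cvtColor(im,cv2.COLOR_RGB2HSV)
m=((hsv[...,0]>10)&(hsv[...,0]<170)|(hsv[...,1]<90)).astype(np.uint8); z=np.zeros_like(m); z[213:245,328:350]=m[213:245,328:350]
q=np.argwhere(z)[:,::-1].astype(float); W=np.array([onz(t0,*p,.013)[:2] for p in q]); c=W.mean(0); u,s,v=np.linalg.svd(W-c); print('fuse',c,v[0],np.ptp((W-c)@v[0]),np.ptp((W-c)@v[1]), np.degrees(np.arctan2(v[0][1],v[0][0])))
wm=(hsv[...,1]<60)&(z>0); q=np.argwhere(wm)[:,::-1]; print('white centre',np.mean([onz(t0,*p,.02)[:2] for p in q],0))
```

```text
grip con [-0.00954342 -0.01343924  0.0831    ]
seat con [ 0.01053258 -0.0466      0.054428  ] world [0.61260539 0.3176277  0.054428  ]
clipR lip [array([ 0.0212, -0.0262]), array([-0.0068, -0.027 ]), array([ 0.007 , -0.0267])]
clipL lip [array([0.0116, 0.0353]), array([-0.0071,  0.0319]), array([0.0212, 0.0433]), array([0.0038, 0.0415])]
sadR [array([ 0.0174, -0.0202]), array([-0.0177, -0.0196]), array([ 0.0019, -0.0182])]
sadL [array([0.0174, 0.0261]), array([-0.0184,  0.0235]), array([0.0011, 0.0244])]
floor black corners [array([ 0.0218, -0.037 ]), array([-0.0361, -0.0402]), array([0.0211, 0.0417]), array([-0.0361,  0.0395])]
well top edges h16? [array([ 0.0351, -0.0527]), array([-0.0437, -0.0541]), array([0.0346, 0.0458]), array([-0.0224,  0.0448]), array([-0.0442,  0.0488])]
lips top [array([ 0.0418, -0.0529]), array([-0.0383, -0.0543]), array([0.0431, 0.0097]), array([-0.0373, -0.0022])]
lid edge top h 24 [array([0.0383, 0.0531]), array([-0.0376,  0.0515])]
fuse [ 0.46551506 -0.06296458] [-0.99045149 -0.13786166] 0.057045657807394734 0.021918184394302955 -172.07587126622744
white centre [ 0.46551462 -0.06210449]
```

The well matches its stated size and gives a clip centre about 3 mm toward +y of the lid-home y. The fuse is at (0.4655,-0.0627) with its axis at 7.9°, measuring 57x22 mm, which fits. I go to the fuse.

```bash
cat >> h.py <<'E'
F=np.array([.4655,-.0627,.011]); fa=np.radians(7.9)
def bench():
    x=np.array([0,0,-1.]); z=np.array([-np.sin(fa),np.cos(fa),0]); return np.c_[x,np.cross(z,x),z]
def ins():
    x=-n_; z=up; return np.c_[x,np.cross(z,x),z]
E
python3 - <<'E'
from st import *
o=st(); delta(o,bench(),F+[0,0,.13])
E
```

```text
t 5.95 tcp [0.4949 0.1989 0.2008] q [-0.08 -0.11 -0.25  1.38  0.61  1.65] F [-0.4  1.   0.2] op 0.0514 tips 0.014
dpos [-0.0294 -0.2616 -0.0598] rotvec deg [-28.82 -28.18 102.3 ] | 110.0
```

step_arm:
  increments:
    - {"claw": 0.6,"tx": -0.0021,"ty": -0.0187,"tz": 0,"wx": -2.06,"wy": -2.01,"wz": 7.31}
    - {"claw": 0.6,"tx": -0.0021,"ty": -0.0187,"tz": 0,"wx": -2.06,"wy": -2.01,"wz": 7.31}
    - {"claw": 0.6,"tx": -0.0021,"ty": -0.0187,"tz": 0,"wx": -2.06,"wy": -2.01,"wz": 7.31}
    - {"claw": 0.6,"tx": -0.0021,"ty": -0.0187,"tz": 0,"wx": -2.06,"wy": -2.01,"wz": 7.31}
    - {"claw": 0.6,"tx": -0.0021,"ty": -0.0187,"tz": 0,"wx": -2.06,"wy": -2.01,"wz": 7.31}
    - {"claw": 0.6,"tx": -0.0021,"ty": -0.0187,"tz": 0,"wx": -2.06,"wy": -2.01,"wz": 7.31}
    - {"claw": 0.6,"tx": -0.0021,"ty": -0.0187,"tz": 0,"wx": -2.06,"wy": -2.01,"wz": 7.31}

```text
time: 6.65
tcp_pos: [0.4783, 0.0709, 0.1978]
tool_rot: [1.102, 1.233, 1.918]
force: [0.7, 0.4, 0.5]
opening: 0.0508
```

step_arm:
  increments:
    - {"claw": 0.6,"tx": -0.0021,"ty": -0.0187,"tz": -0.007,"wx": -2.06,"wy": -2.01,"wz": 7.31}
    - {"claw": 0.6,"tx": -0.0021,"ty": -0.0187,"tz": -0.007,"wx": -2.06,"wy": -2.01,"wz": 7.31}
    - {"claw": 0.6,"tx": -0.0021,"ty": -0.0187,"tz": -0.007,"wx": -2.06,"wy": -2.01,"wz": 7.31}
    - {"claw": 0.6,"tx": -0.0021,"ty": -0.0187,"tz": -0.007,"wx": -2.06,"wy": -2.01,"wz": 7.31}
    - {"claw": 0.6,"tx": -0.0021,"ty": -0.0187,"tz": -0.007,"wx": -2.06,"wy": -2.01,"wz": 7.31}
    - {"claw": 0.6,"tx": -0.0021,"ty": -0.0187,"tz": -0.007,"wx": -2.06,"wy": -2.01,"wz": 7.31}
    - {"claw": 0.6,"tx": -0.0021,"ty": -0.0187,"tz": -0.007,"wx": -2.06,"wy": -2.01,"wz": 7.31}
    - {"claw": 0.6,"tx": 0,"ty": 0,"tz": 0,"wx": 0,"wy": 0,"wz": 0}

```text
time: 7.45
tcp_pos: [0.4621, -0.0595, 0.1479]
tool_rot: [2.41, 1.565, -2.163]
force: [0.4, 1.0, -0.6]
opening: 0.0509
```

Run:
```python
from st import *
from station import capture
o=st(); delta(o,bench(),F+[0,0,.06])
c=capture('scene'); crop(c,230,150,350,310,4,'s5.png')
```

```text
t 7.45 tcp [ 0.4621 -0.0595  0.1479] q [-0.27 -0.1  -0.24  1.43 -0.01 -0.41] F [ 0.4  1.  -0.6] op 0.0509 tips 0.014
dpos [ 0.0034 -0.0032 -0.0769] rotvec deg [ 0.27 -0.18 -0.1 ] | 0.3
```

View pics/s5.png

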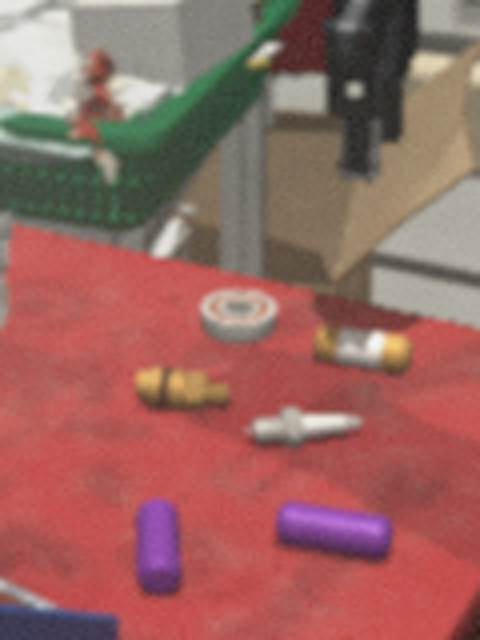

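The gripper is above the fuse, which sits in the scene crop at (362,350). I descend most of the way.

step_arm:
  increments:
    - {"claw": 0.6,"tx": 0.001,"ty": -0.001,"tz": -0.02,"wx": 0,"wy": 0,"wz": 0}
    - {"claw": 0.6,"tx": 0.001,"ty": -0.001,"tz": -0.025,"wx": 0,"wy": 0,"wz": 0}
    - {"claw": 0.6,"tx": 0.001,"ty": -0.001,"tz": -0.025,"wx": 0,"wy": 0,"wz": 0}
    - {"claw": 0.6,"tx": 0,"ty": 0,"tz": -0.015,"wx": 0,"wy": 0,"wz": 0}
    - {"claw": 0.6,"tx": 0,"ty": 0,"tz": 0,"wx": 0,"wy": 0,"wz": 0}

```text
time: 8.0
tcp_pos: [0.465, -0.0614, 0.062]
tool_rot: [1.832, 1.564, -2.741]
force: [-0.4, 0.3, 0.6]
opening: 0.0515
```

Run:
```python
from st import *
from station import capture
o=st(); delta(o,bench(),F+[0,0,.005])
d=pickle.load(open('c0.pkl','rb'));print(onz(d['scene'],230+90.1,150+87.1,.011))
c=capture('scene'); crop(c,270,170,350,270,6,'s6.png')
```

```text
t 8.0 tcp [ 0.465  -0.0614  0.062 ] q [-0.27 -0.05 -0.37  1.26 -0.   -0.41] F [-0.4  0.3  0.6] op 0.0515 tips 0.014
dpos [ 0.0005 -0.0013 -0.046 ] rotvec deg [ 0.15 -0.36 -0.05] | 0.4
[ 0.46570805 -0.06393222  0.011     ]
```

View pics/s6.png

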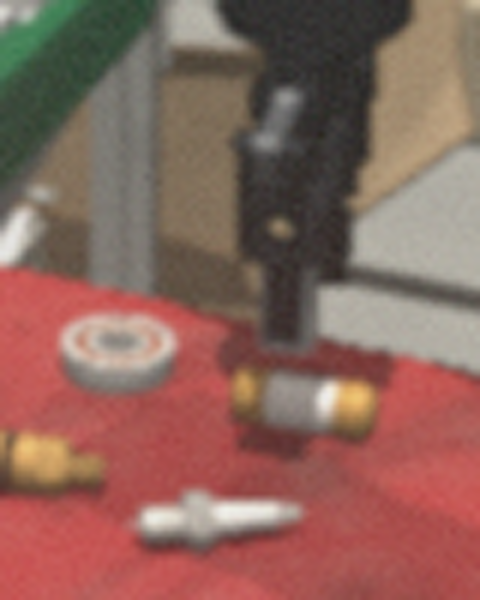

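step_arm:
  increments:
    - {"claw": 0.6,"tx": 0,"ty": -0.001,"tz": -0.02,"wx": 0,"wy": 0,"wz": 0}
    - {"claw": 0.6,"tx": 0,"ty": 0,"tz": -0.015,"wx": 0,"wy": 0,"wz": 0}
    - {"claw": 0.6,"tx": 0,"ty": 0,"tz": -0.009,"wx": 0,"wy": 0,"wz": 0}
    - {"claw": 0.6,"tx": 0,"ty": 0,"tz": 0,"wx": 0,"wy": 0,"wz": 0}

```text
time: 8.45
tcp_pos: [0.4667, -0.0636, 0.0206]
tool_rot: [2.721, 1.566, -1.851]
force: [-0.1, 0.0, -0.3]
opening: 0.0514
```

Run:
```python
from st import *
o=st(); delta(o,bench(),F+[0,0,.005])
```

```text
t 8.45 tcp [ 0.4667 -0.0636  0.0206] q [-0.27 -0.02 -0.42  1.17 -0.01 -0.41] F [-0.1  0.  -0.3] op 0.0514 tips 0.014
dpos [-0.0012  0.0009 -0.0046] rotvec deg [ 0.29 -0.08 -0.11] | 0.3
```

step_arm:
  increments:
    - {"claw": 0.6,"tx": -0.001,"ty": 0,"tz": -0.004,"wx": 0,"wy": 0,"wz": 0}
    - {"claw": 0,"tx": 0,"ty": 0,"tz": 0,"wx": 0,"wy": 0,"wz": 0}
    - {"claw": 0,"tx": 0,"ty": 0,"tz": 0,"wx": 0,"wy": 0,"wz": 0}
    - {"claw": 0,"tx": 0,"ty": 0,"tz": 0,"wx": 0,"wy": 0,"wz": 0}
    - {"claw": 0,"tx": 0,"ty": 0,"tz": 0,"wx": 0,"wy": 0,"wz": 0}
    - {"claw": 0,"tx": 0,"ty": 0,"tz": 0,"wx": 0,"wy": 0,"wz": 0}

```text
time: 9.05
tcp_pos: [0.4667, -0.0642, 0.0179]
tool_rot: [-3.044, 1.565, -1.333]
force: [-0.2, 0.4, 5.0]
opening: 0.0199
```

Run:
```python
from st import *
o=st(); delta(o,bench(),F+[0,0,.005])
delta(o,ins(),np.array([.6126,.3176,.0544])+yc*.003+n_*.10)
```

```text
t 9.05 tcp [ 0.4667 -0.0642  0.0179] q [-0.28 -0.02 -0.42  1.16 -0.01 -0.42] F [-0.2  0.4  5. ] op 0.0199 tips 0.014
dpos [-0.0012  0.0015 -0.0019] rotvec deg [ 0.35  0.08 -0.12] | 0.4
dpos [0.135  0.3254 0.1185] rotvec deg [ 35.47   0.07 -15.4 ] | 38.7
```

step_arm:
  increments:
    - {"claw": 0,"tx": 0,"ty": 0,"tz": 0.01,"wx": 0,"wy": 0,"wz": 0}
    - {"claw": 0,"tx": 0,"ty": 0,"tz": 0.03,"wx": 0,"wy": 0,"wz": 0}
    - {"claw": 0,"tx": 0,"ty": 0,"tz": 0.04,"wx": 0,"wy": 0,"wz": 0}
    - {"claw": 0,"tx": 0,"ty": 0,"tz": 0.04,"wx": 0,"wy": 0,"wz": 0}
    - {"claw": 0,"tx": 0,"ty": 0,"tz": 0.04,"wx": 0,"wy": 0,"wz": 0}
    - {"claw": 0,"tx": 0,"ty": 0,"tz": 0,"wx": 0,"wy": 0,"wz": 0}

```text
time: 9.65
tcp_pos: [0.4695, -0.0651, 0.1841]
tool_rot: [-2.381, 1.556, -0.671]
force: [0.2, 0.2, 0.1]
opening: 0.0198
```

step_arm:
  increments:
    - {"claw": 0,"tx": 0.0165,"ty": 0.039,"tz": 0,"wx": 4.43,"wy": 0.01,"wz": -1.93}
    - {"claw": 0,"tx": 0.0165,"ty": 0.039,"tz": 0,"wx": 4.43,"wy": 0.01,"wz": -1.93}
    - {"claw": 0,"tx": 0.0165,"ty": 0.039,"tz": 0,"wx": 4.43,"wy": 0.01,"wz": -1.93}
    - {"claw": 0,"tx": 0.0165,"ty": 0.039,"tz": 0,"wx": 4.43,"wy": 0.01,"wz": -1.93}
    - {"claw": 0,"tx": 0.0165,"ty": 0.039,"tz": 0,"wx": 4.43,"wy": 0.01,"wz": -1.93}
    - {"claw": 0,"tx": 0.0165,"ty": 0.039,"tz": 0,"wx": 4.43,"wy": 0.01,"wz": -1.93}
    - {"claw": 0,"tx": 0.0165,"ty": 0.039,"tz": 0,"wx": 4.43,"wy": 0.01,"wz": -1.93}
    - {"claw": 0,"tx": 0.0165,"ty": 0.039,"tz": 0,"wx": 4.43,"wy": 0.01,"wz": -1.93}

```text
time: 10.45
tcp_pos: [0.5982, 0.2492, 0.1761]
tool_rot: [0.007, 0.958, 1.437]
force: [0.3, -0.6, -0.8]
opening: 0.0201
```

Run:
```python
from st import *
from station import capture
o=st(); delta(o,ins(),np.array([.6126,.3176,.0544])+yc*.003+n_*.08)
d={n:capture(n) for n in('top','scene')}; pickle.dump(d,open('c2.pkl','wb'))
crop(d['top'],120,110,240,220,5,'t7.png'); crop(d['scene'],110,170,290,320,4,'s7.png')
```

```text
t 10.45 tcp [0.5982 0.2492 0.1761] q [ 0.02  0.17 -0.02  1.28  0.61  0.19] F [ 0.3 -0.6 -0.8] op 0.0201 tips 0.014
dpos [ 0.0051  0.0233 -0.0562] rotvec deg [-0.16 -0.2   0.06] | 0.3
```

View pics/t7.png

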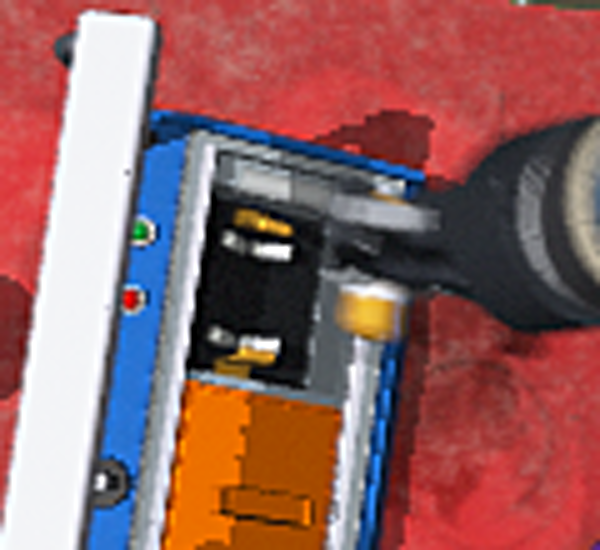

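View pics/s7.png

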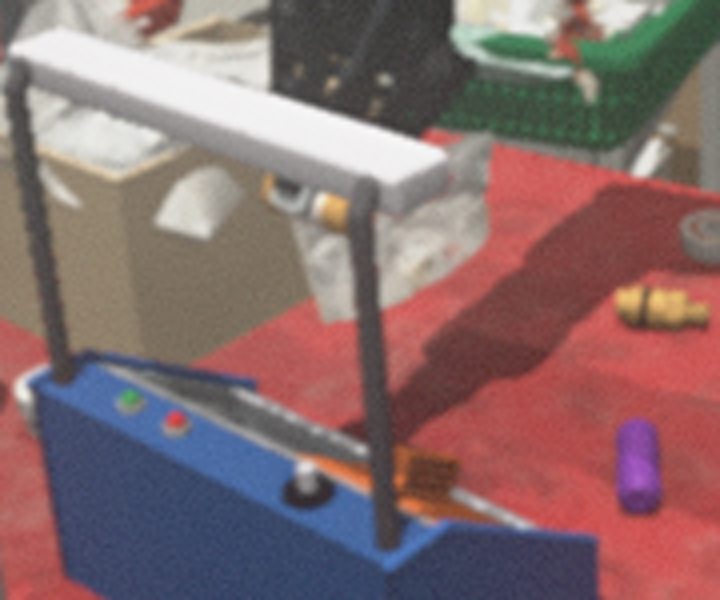

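Run:
```python
from st import *
d=pickle.load(open('c2.pkl','rb')); crop(d['top'],175,140,215,185,14,'t7f.png')
```

```text
(no output)
```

View pics/t7f.png

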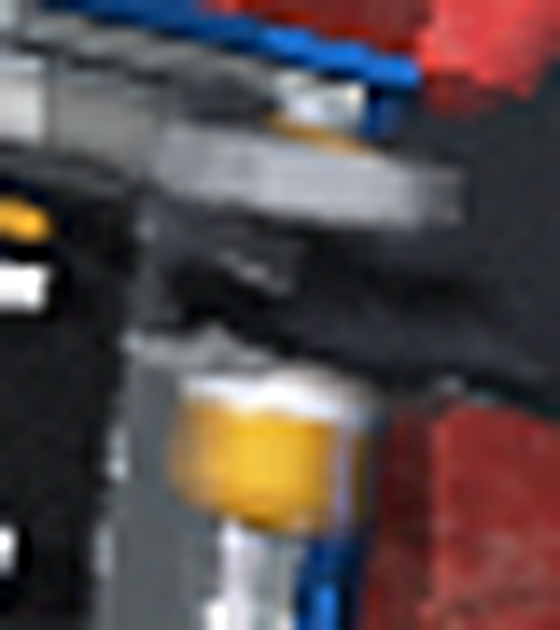

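Run:
```python
from st import *
d=pickle.load(open('c2.pkl','rb')); t=d['top']
tcp=np.array([.5982,.2492,.1761])
o=ctrl.get_obs(); print(o['tcp_pos'])
for p,h in (((255,525),-.006),((255,405),.004),((320,128),.003)):
    u,v=175+p[0]/14-.46,140+p[1]/14-.46
    for T in (tcp,o['tcp_pos']):
        oo,dd=ray(t,u,v); p0=T+n_*h; P=oo+dd*(n_@(p0-oo))/(n_@dd); r=P-T; print(p,'y',r@yc,'up',r@up)
print('tcp con',Rz.T@(tcp-O))
```

```text
[0.59684164 0.25046626 0.1741453 ]
(255, 525) y 0.030167693963609583 up -0.002305969835090112
(255, 525) y 0.028293095097518053 up -0.003178551207142908
(255, 405) y 0.014729853085743334 up 0.005220475142832231
(255, 405) y 0.012811606628753669 up 0.004354218941591877
(320, 128) y -0.027211136995422342 up 0.00012993345428304048
(320, 128) y -0.029236216018367248 up -0.0007480590498787881
tcp con [-0.05922565 -0.04173634  0.1761    ]
```

The fuse sits about 1.3 mm off the TCP toward +y, and two checks agree on that. I go in along the normal to 45 mm above the seat.

```bash
cat >> h.py <<'E'
SEAT=O+Rz@np.array([.0105,-.0436,.0544])
def rel(o):
    r=o['tcp_pos']-SEAT; print('TCP rel seat: up',(r@up).round(4),'y',(r@yc).round(4),'n',(r@n_).round(4),'F up,y,n',[(o['force']@v).round(1) for v in(up,yc,n_)])
E
python3 - <<'E'
from st import *
o=st(); rel(o); delta(o,ins(),SEAT-yc*.0013+n_*.045)
print(n_,yc,up)
E
```

```text
t 10.55 tcp [0.5968 0.2505 0.1741] q [ 0.02  0.17 -0.02  1.28  0.6   0.19] F [-1.  -0.7  0.1] op 0.0203 tips 0.014
TCP rel seat: up 0.0124 y 0.0034 n 0.1375 F up,y,n [np.float64(-0.6), np.float64(0.9), np.float64(0.6)]
dpos [ 0.0105  0.0418 -0.0829] rotvec deg [-0.11 -0.31 -0.18] | 0.4
[-0.07883819 -0.56815623  0.8192    ] [-0.99050946  0.13744455  0.        ] [0.11259457 0.81142535 0.5736    ]
```

step_arm:
  increments:
    - {"claw": 0,"tx": 0.0026,"ty": 0.004,"tz": -0.018,"wx": 0,"wy": 0,"wz": 0}
    - {"claw": 0,"tx": 0.0026,"ty": 0.009,"tz": -0.02,"wx": 0,"wy": 0,"wz": 0}
    - {"claw": 0,"tx": 0.0026,"ty": 0.014,"tz": -0.02,"wx": 0,"wy": 0,"wz": 0}
    - {"claw": 0,"tx": 0.0026,"ty": 0.014,"tz": -0.02,"wx": 0,"wy": 0,"wz": 0}
    - {"claw": 0,"tx": 0,"ty": 0,"tz": 0,"wx": 0,"wy": 0,"wz": 0}
    - {"claw": 0,"tx": 0,"ty": 0,"tz": 0,"wx": 0,"wy": 0,"wz": 0}

```text
time: 11.15
tcp_pos: [0.6074, 0.2885, 0.0979]
tool_rot: [0.007, 0.961, 1.439]
force: [-0.1, -0.8, -0.7]
opening: 0.0198
```

Run:
```python
from st import *
from station import capture
o=st(); rel(o); delta(o,ins(),SEAT-yc*.0013+n_*.035)
d={n:capture(n) for n in('top','scene')}; pickle.dump(d,open('c3.pkl','wb'))
crop(d['top'],135,130,205,200,9,'t8.png'); crop(d['scene'],110,220,230,320,6,'s8.png')
```

```text
t 11.15 tcp [0.6074 0.2885 0.0979] q [ 0.09  0.24 -0.09  1.09  0.59  0.27] F [-0.1 -0.8 -0.7] op 0.0198 tips 0.014
TCP rel seat: up 0.0008 y -0.0018 n 0.0526 F up,y,n [np.float64(-1.0), np.float64(0.0), np.float64(-0.1)]
dpos [ 0.0008  0.0094 -0.0149] rotvec deg [ 0.03 -0.23 -0.04] | 0.2
```

View pics/t8.png

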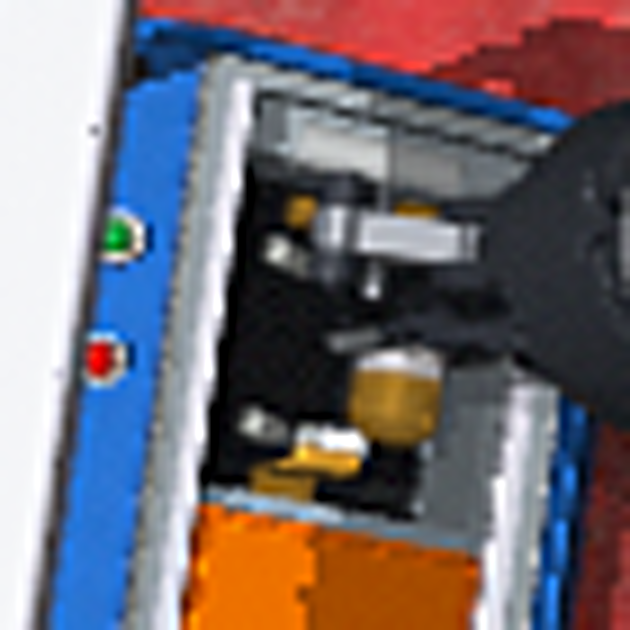

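View pics/s8.png

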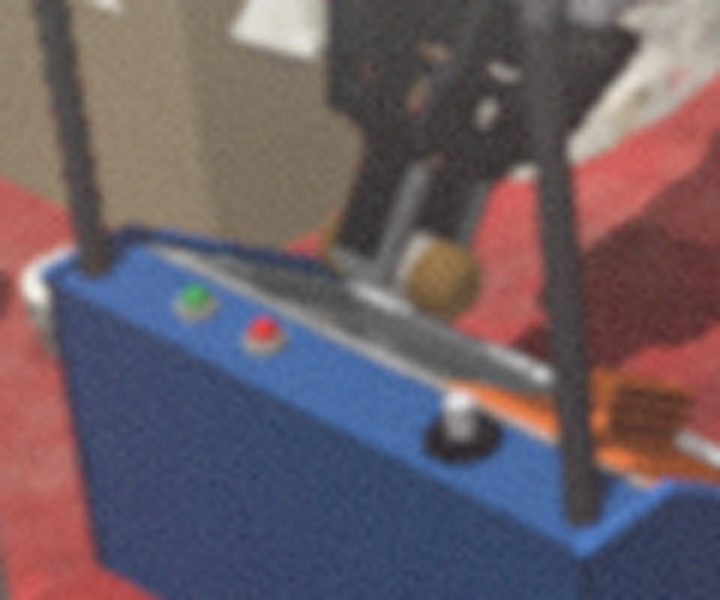

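```bash
cat >> h.py <<'E'
def relpx(t,u,v,h):
    o,d=ray(t,u,v); P=o+d*(n_@(SEAT+n_*h-o))/(n_@d); r=P-SEAT; return np.array([r@up,r@yc]).round(4)
E
python3 - <<'E'
from st import *
t=pickle.load(open('c3.pkl','rb'))['top']
T=lambda x,y:(135+x/9-.44,130+y/9-.44)
for p in ((395,443),(350,400),(440,400),(418,203)): print(p,relpx(t,*T(*p),.046))
t=pickle.load(open('c1.pkl','rb'))['top']
print('lipL',[relpx(t,*T(*p),.010) for p in ((325,448),(325,472))],'lipR',[relpx(t,*T(*p),.010) for p in ((340,205),(340,235))])
E
```

```text
(395, 443) [0.     0.0281]
(350, 400) [0.0133 0.0199]
(440, 400) [-0.0104  0.0155]
(418, 203) [ 0.0025 -0.0312]
lipL [array([0.0018, 0.0273]), array([0.001 , 0.0333])] lipR [array([ 0.0067, -0.0338]), array([ 0.0056, -0.0263])]
```

step_arm:
  increments:
    - {"claw": 0,"tx": 0.0002,"ty": 0.0062,"tz": -0.009,"wx": 0,"wy": 0,"wz": 0}
    - {"claw": 0,"tx": 0.0002,"ty": 0.0062,"tz": -0.009,"wx": 0,"wy": 0,"wz": 0}
    - {"claw": 0,"tx": 0,"ty": 0,"tz": 0,"wx": 0,"wy": 0,"wz": 0}
    - {"claw": 0,"tx": 0,"ty": 0,"tz": 0,"wx": 0,"wy": 0,"wz": 0}

```text
time: 11.65
tcp_pos: [0.6081, 0.3015, 0.0801]
tool_rot: [0.005, 0.96, 1.438]
force: [0.1, -0.3, -0.1]
opening: 0.0198
```

Run:
```python
from st import *
from station import capture
o=st(); rel(o); delta(o,ins(),SEAT-yc*.0006+n_*.022)
t=capture('top'); pickle.dump(t,open('c4.pkl','wb'))
crop(t,135,130,205,200,9,'t9.png')
```

```text
t 11.65 tcp [0.6081 0.3015 0.0801] q [ 0.11  0.26 -0.11  1.04  0.59  0.3 ] F [ 0.1 -0.3 -0.1] op 0.0198 tips 0.014
TCP rel seat: up 0.0012 y -0.0007 n 0.0305 F up,y,n [np.float64(-0.3), np.float64(-0.1), np.float64(0.1)]
dpos [ 0.0004  0.0039 -0.0076] rotvec deg [-0.01 -0.18 -0.05] | 0.2
```

View pics/t9.png

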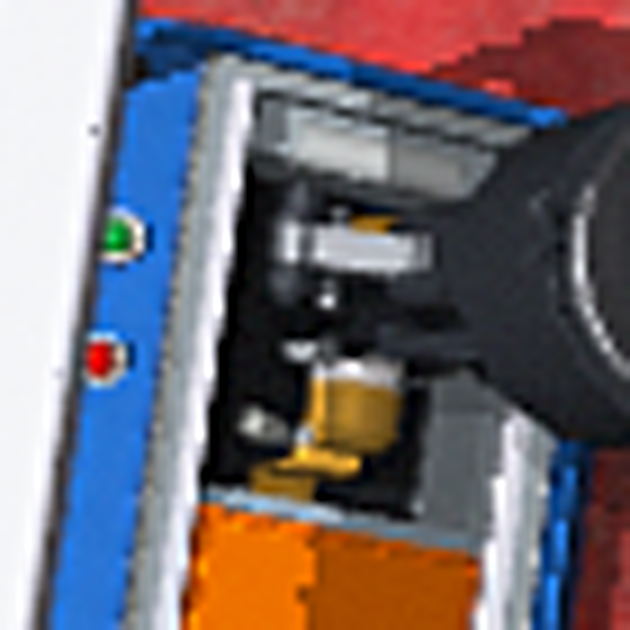

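step_arm:
  increments:
    - {"claw": 0,"tx": 0.0002,"ty": 0.0015,"tz": -0.0038,"wx": 0,"wy": 0,"wz": 0}
    - {"claw": 0,"tx": 0.0003,"ty": 0.0023,"tz": -0.0033,"wx": 0,"wy": 0,"wz": 0}
    - {"claw": 0,"tx": 0,"ty": 0,"tz": 0,"wx": 0,"wy": 0,"wz": 0}

```text
time: 12.0
tcp_pos: [0.6096, 0.3053, 0.0737]
tool_rot: [0.002, 0.96, 1.435]
force: [-0.9, 0.3, -0.0]
opening: 0.0197
```

Run:
```python
from st import *
t=pickle.load(open('c4.pkl','rb'))
T=lambda x,y:(135+x/9-.44,130+y/9-.44)
print([relpx(t,*T(*p),.0235) for p in((355,452),(375,215))])
o=st(); rel(o)
```

```text
[array([-0.0002,  0.0289]), array([ 0.0031, -0.0305])]
t 12.0 tcp [0.6096 0.3053 0.0737] q [ 0.11  0.27 -0.12  1.02  0.59  0.3 ] F [-0.9  0.3 -0. ] op 0.0197 tips 0.014
TCP rel seat: up 0.0008 y -0.0017 n 0.0231 F up,y,n [np.float64(0.2), np.float64(1.0), np.float64(-0.1)]
```

step_arm:
  increments:
    - {"claw": 0,"tx": -0.001,"ty": 0.0017,"tz": -0.0033,"wx": 0,"wy": 0,"wz": 0}
    - {"claw": 0,"tx": 0,"ty": 0.002,"tz": -0.0033,"wx": 0,"wy": 0,"wz": 0}
    - {"claw": 0,"tx": 0,"ty": 0,"tz": 0,"wx": 0,"wy": 0,"wz": 0}

```text
time: 12.3
tcp_pos: [0.6089, 0.3089, 0.0671]
tool_rot: [0.0, 0.96, 1.433]
force: [1.7, -0.9, -0.2]
opening: 0.0198
```

Run:
```python
from st import *
o=st(); rel(o)
```

```text
t 12.3 tcp [0.6089 0.3089 0.0671] q [ 0.12  0.27 -0.12  1.    0.59  0.31] F [ 1.7 -0.9 -0.2] op 0.0198 tips 0.014
TCP rel seat: up -0.0001 y -0.0006 n 0.0156 F up,y,n [np.float64(-0.7), np.float64(-1.8), np.float64(0.2)]
```

step_arm:
  increments:
    - {"claw": 0,"tx": 0.0006,"ty": 0.0022,"tz": -0.0033,"wx": 0,"wy": 0,"wz": 0}
    - {"claw": 0,"tx": 0.0003,"ty": 0.0022,"tz": -0.0033,"wx": 0,"wy": 0,"wz": 0}
    - {"claw": 0,"tx": 0,"ty": 0,"tz": 0,"wx": 0,"wy": 0,"wz": 0}

```text
time: 12.6
tcp_pos: [0.6089, 0.3142, 0.0606]
tool_rot: [0.004, 0.958, 1.437]
force: [1.0, 1.8, 2.1]
opening: 0.0198
```

Run:
```python
from st import *
o=st(); rel(o)
```

```text
t 12.6 tcp [0.6089 0.3142 0.0606] q [ 0.13  0.28 -0.13  0.99  0.59  0.32] F [1.  1.8 2.1] op 0.0198 tips 0.014
TCP rel seat: up 0.0004 y 0.0002 n 0.0073 F up,y,n [np.float64(2.8), np.float64(-0.7), np.float64(0.6)]
```

step_arm:
  increments:
    - {"claw": 0,"tx": 0.0002,"ty": 0.0012,"tz": -0.0018,"wx": 0,"wy": 0,"wz": 0}
    - {"claw": 0,"tx": 0.0002,"ty": 0.0011,"tz": -0.0016,"wx": 0,"wy": 0,"wz": 0}
    - {"claw": 0,"tx": 0,"ty": 0,"tz": 0,"wx": 0,"wy": 0,"wz": 0}

```text
time: 12.9
tcp_pos: [0.6091, 0.3145, 0.0603]
tool_rot: [0.006, 0.96, 1.437]
force: [-8.5, -12.2, 16.9]
opening: 0.0193
```

Run:
```python
from st import *
from station import capture
o=st(); rel(o)
t=capture('top'); crop(t,135,130,205,200,9,'t10.png')
```

```text
t 12.9 tcp [0.6091 0.3145 0.0603] q [ 0.13  0.28 -0.13  0.98  0.59  0.32] F [ -8.5 -12.2  16.9] op 0.0193 tips 0.014
TCP rel seat: up 0.0005 y 0.0001 n 0.0068 F up,y,n [np.float64(-1.2), np.float64(6.7), np.float64(21.4)]
```

View pics/t10.png

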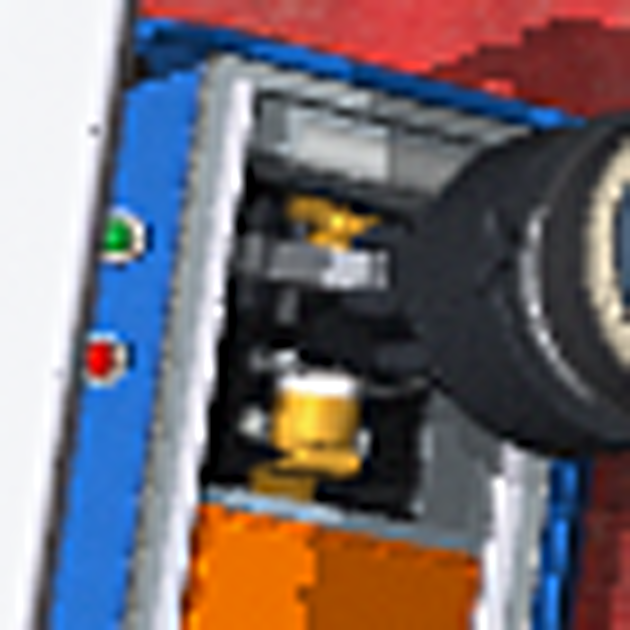

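There is a hard stop at 21 N with the axis exactly at the predicted seat, and in the picture the fuse ends sit under both lips (crop (315,455) and (330,215)). I release with a slight opening.

step_arm:
  increments:
    - {"claw": 0.36,"tx": 0,"ty": 0,"tz": 0,"wx": 0,"wy": 0,"wz": 0}
    - {"claw": 0.36,"tx": 0,"ty": 0,"tz": 0,"wx": 0,"wy": 0,"wz": 0}
    - {"claw": 0.36,"tx": 0,"ty": 0,"tz": 0,"wx": 0,"wy": 0,"wz": 0}

```text
time: 13.25
tcp_pos: [0.6083, 0.3157, 0.0557]
tool_rot: [0.008, 0.961, 1.44]
force: [-0.1, 1.2, -0.5]
opening: 0.031
```

Run:
```python
from st import *
o=st(); rel(o)
```

```text
t 13.25 tcp [0.6083 0.3157 0.0557] q [ 0.13  0.28 -0.13  0.98  0.59  0.32] F [-0.1  1.2 -0.5] op 0.031 tips 0.014
TCP rel seat: up -0.0012 y 0.001 n 0.0025 F up,y,n [np.float64(0.7), np.float64(0.2), np.float64(-1.1)]
```

Retreat along the normal.

step_arm:
  increments:
    - {"claw": 0.36,"tx": -0.0008,"ty": -0.0057,"tz": 0.0082,"wx": 0,"wy": 0,"wz": 0}
    - {"claw": 0.36,"tx": -0.0016,"ty": -0.0114,"tz": 0.0164,"wx": 0,"wy": 0,"wz": 0}
    - {"claw": 0.36,"tx": -0.0024,"ty": -0.017,"tz": 0.0246,"wx": 0,"wy": 0,"wz": 0}
    - {"claw": 0.36,"tx": -0.0024,"ty": -0.017,"tz": 0.0246,"wx": 0,"wy": 0,"wz": 0}
    - {"claw": 0.36,"tx": -0.0024,"ty": -0.017,"tz": 0.0246,"wx": 0,"wy": 0,"wz": 0}
    - {"claw": 0.36,"tx": -0.0024,"ty": -0.025,"tz": 0.0246,"wx": 0,"wy": 0,"wz": 0}
    - {"claw": 0.36,"tx": 0,"ty": -0.03,"tz": 0,"wx": 0,"wy": 0,"wz": 0}

```text
time: 13.95
tcp_pos: [0.5994, 0.1923, 0.1859]
tool_rot: [-0.012, 0.958, 1.425]
force: [1.1, -0.6, 1.0]
opening: 0.0306
```

Run:
```python
from st import *
from station import capture
o=st(); rel(o)
t=capture('top'); pickle.dump(t,open('c5.pkl','wb')); crop(t,135,130,205,250,7,'t11.png')
RIB=GRIP-yc*0; 
P=SEAT+n_*.035+yc*(.1000); print('rib expected',P); delta(o,tgt(-1),P+n_*.06)
```

```text
t 13.95 tcp [0.5994 0.1923 0.1859] q [-0.08  0.17  0.    1.36  0.61  0.07] F [ 1.1 -0.6  1. ] op 0.0306 tips 0.014
TCP rel seat: up -0.0277 y -0.0071 n 0.18 F up,y,n [np.float64(0.2), np.float64(-1.1), np.float64(1.0)]
rib expected [0.5078191  0.31186675 0.083072  ]
dpos [-0.0963  0.0854 -0.0537] rotvec deg [  7.26  51.55 -73.82] | 90.3
```

View pics/t11.png

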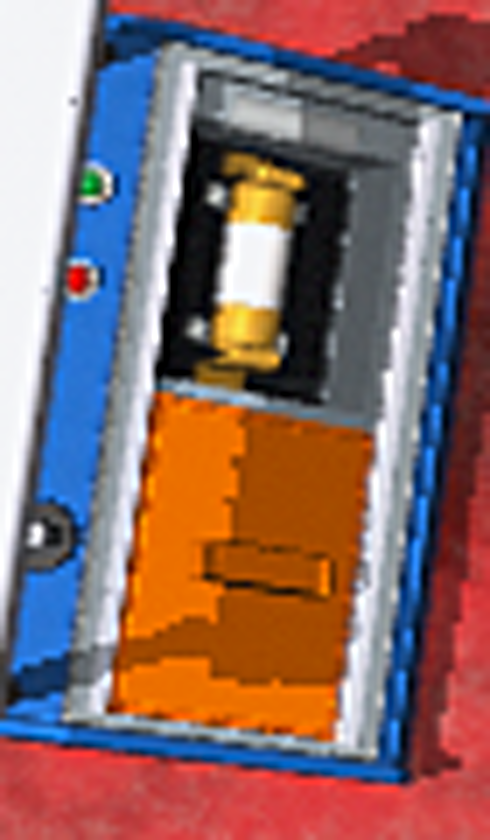

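Run:
```python
from st import *
t=pickle.load(open('c5.pkl','rb'))
T=lambda x,y:(135+x/7-.43,130+y/7-.43)
print([relpx(t,*T(*p),.009) for p in((253,263),(258,225),(250,304))], 'ends',[relpx(t,*T(*p),.004) for p in((262,180),(245,358))])
```

```text
[array([ 0.0053, -0.    ]), array([ 0.0054, -0.0125]), array([0.0044, 0.0132])] ends [array([ 0.0039, -0.0282]), array([0.0013, 0.03  ])]
```

step_arm:
  increments:
    - {"claw": 0.36,"tx": -0.008,"ty": 0.005,"tz": 0,"wx": 0.6,"wy": 4.3,"wz": -6.15}
    - {"claw": 0.36,"tx": -0.008,"ty": 0.005,"tz": 0,"wx": 0.6,"wy": 4.3,"wz": -6.15}
    - {"claw": 0.36,"tx": -0.008,"ty": 0.005,"tz": 0,"wx": 0.6,"wy": 4.3,"wz": -6.15}
    - {"claw": 0.36,"tx": -0.008,"ty": 0.005,"tz": 0,"wx": 0.6,"wy": 4.3,"wz": -6.15}
    - {"claw": 0.36,"tx": -0.008,"ty": 0.005,"tz": 0,"wx": 0.6,"wy": 4.3,"wz": -6.15}
    - {"claw": 0.36,"tx": -0.008,"ty": 0.005,"tz": 0,"wx": 0.6,"wy": 4.3,"wz": -6.15}

```text
time: 14.6
tcp_pos: [0.5489, 0.2226, 0.18]
tool_rot: [0.801, 0.957, 1.441]
force: [-0.9, 0.8, 0.2]
opening: 0.0309
```

step_arm:
  increments:
    - {"claw": 0.45,"tx": -0.008,"ty": 0.005,"tz": 0,"wx": 0.6,"wy": 4.3,"wz": -6.15}
    - {"claw": 0.45,"tx": -0.008,"ty": 0.005,"tz": 0,"wx": 0.6,"wy": 4.3,"wz": -6.15}
    - {"claw": 0.45,"tx": -0.008,"ty": 0.005,"tz": 0,"wx": 0.6,"wy": 4.3,"wz": -6.15}
    - {"claw": 0.45,"tx": -0.008,"ty": 0.005,"tz": 0,"wx": 0.6,"wy": 4.3,"wz": -6.15}
    - {"claw": 0.45,"tx": -0.008,"ty": 0.005,"tz": 0,"wx": 0.6,"wy": 4.3,"wz": -6.15}
    - {"claw": 0.45,"tx": -0.008,"ty": 0.005,"tz": 0,"wx": 0.6,"wy": 4.3,"wz": -6.15}
    - {"claw": 0.45,"tx": 0,"ty": 0,"tz": 0,"wx": 0,"wy": 0,"wz": 0}

```text
time: 15.3
tcp_pos: [0.5004, 0.2529, 0.18]
tool_rot: [1.584, 0.954, 1.441]
force: [-1.0, 0.2, -0.5]
opening: 0.0387
```

Run:
```python
from st import *
o=st();P=SEAT+n_*.035+yc*(.1000);  delta(o,tgt(-1),P+n_*.04)
```

```text
t 15.3 tcp [0.5004 0.2529 0.18  ] q [ 0.03 -0.08 -0.27  1.27  0.61  1.78] F [-1.   0.2 -0.5] op 0.0387 tips 0.014
dpos [ 0.0043  0.0362 -0.0642] rotvec deg [-0.39 -0.37  0.13] | 0.6
```

By camera the fuse is centred to about 1 mm in y and aligned. I descend to the rib.

step_arm:
  increments:
    - {"claw": 0.45,"tx": 0.001,"ty": 0.008,"tz": -0.016,"wx": 0,"wy": 0,"wz": 0}
    - {"claw": 0.45,"tx": 0.001,"ty": 0.009,"tz": -0.016,"wx": 0,"wy": 0,"wz": 0}
    - {"claw": 0.45,"tx": 0.001,"ty": 0.009,"tz": -0.016,"wx": 0,"wy": 0,"wz": 0}
    - {"claw": 0.45,"tx": 0.001,"ty": 0.009,"tz": -0.012,"wx": 0,"wy": 0,"wz": 0}
    - {"claw": 0.45,"tx": 0,"ty": 0,"tz": 0,"wx": 0,"wy": 0,"wz": 0}

```text
time: 15.8
tcp_pos: [0.504, 0.2877, 0.1176]
tool_rot: [1.587, 0.955, 1.446]
force: [-0.3, -0.8, -0.0]
opening: 0.0385
```

Run:
```python
from st import *
from station import capture
o=st();P=SEAT+n_*.035+yc*(.1000);  delta(o,tgt(-1),P+n_*.007)
t=capture('top');crop(t,135,130,205,250,5,'t12.png')
```

```text
t 15.8 tcp [0.504  0.2877 0.1176] q [ 0.1  -0.03 -0.35  1.1   0.6   1.86] F [-0.3 -0.8 -0. ] op 0.0385 tips 0.014
dpos [ 0.0033  0.0202 -0.0288] rotvec deg [-0.32 -0.49  0.02] | 0.6
```

View pics/t12.png

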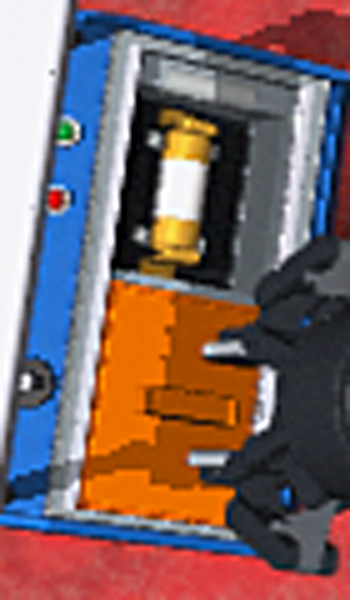

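The jaws straddle the rib (tips at (225,349) and (210,458), rib at (192,405)). I go down and grip.

step_arm:
  increments:
    - {"claw": 0.45,"tx": 0.001,"ty": 0.007,"tz": -0.01,"wx": 0,"wy": 0,"wz": 0}
    - {"claw": 0.45,"tx": 0.001,"ty": 0.007,"tz": -0.01,"wx": 0,"wy": 0,"wz": 0}
    - {"claw": 0.45,"tx": 0.001,"ty": 0.006,"tz": -0.006,"wx": 0,"wy": 0,"wz": 0}
    - {"claw": 0.45,"tx": 0,"ty": 0,"tz": 0,"wx": 0,"wy": 0,"wz": 0}
    - {"claw": 0,"tx": 0,"ty": 0,"tz": 0,"wx": 0,"wy": 0,"wz": 0}
    - {"claw": 0,"tx": 0,"ty": 0,"tz": 0,"wx": 0,"wy": 0,"wz": 0}
    - {"claw": 0,"tx": 0,"ty": 0,"tz": 0,"wx": 0,"wy": 0,"wz": 0}
    - {"claw": 0,"tx": 0,"ty": 0,"tz": 0,"wx": 0,"wy": 0,"wz": 0}

```text
time: 16.65
tcp_pos: [0.5094, 0.3072, 0.0953]
tool_rot: [1.579, 0.954, 1.436]
force: [-1.2, -2.1, 4.7]
opening: 0.0097
```

Run:
```python
from st import *
o=st();P=SEAT+n_*.035+yc*(.1000);  delta(o,tgt(-1),P+n_*.007); rel(o)
```

```text
t 16.65 tcp [0.5094 0.3072 0.0953] q [ 0.14 -0.   -0.37  1.02  0.59  1.91] F [-1.2 -2.1  4.7] op 0.0097 tips 0.014
dpos [-0.0021  0.0007 -0.0065] rotvec deg [-0.4  -0.22  0.22] | 0.5
TCP rel seat: up 0.0034 y 0.0978 n 0.0476 F up,y,n [np.float64(0.8), np.float64(0.9), np.float64(5.1)]
```

Only about 10 mm of the rib is gripped. There is time, so I regrip 5 mm deeper for the push.

step_arm:
  increments:
    - {"claw": 0.4,"tx": 0,"ty": 0,"tz": 0,"wx": 0,"wy": 0,"wz": 0}
    - {"claw": 0.4,"tx": 0,"ty": 0,"tz": 0,"wx": 0,"wy": 0,"wz": 0}
    - {"claw": 0.4,"tx": 0,"ty": 0.001,"tz": -0.005,"wx": 0,"wy": 0,"wz": 0}
    - {"claw": 0.4,"tx": 0,"ty": 0,"tz": 0,"wx": 0,"wy": 0,"wz": 0}

```text
time: 17.05
tcp_pos: [0.5077, 0.3084, 0.0879]
tool_rot: [1.585, 0.955, 1.442]
force: [0.1, 0.2, -0.8]
opening: 0.0346
```

Run:
```python
from st import *
o=st();rel(o)
```

```text
t 17.05 tcp [0.5077 0.3084 0.0879] q [ 0.14  0.01 -0.38  1.    0.59  1.91] F [ 0.1  0.2 -0.8] op 0.0346 tips 0.014
TCP rel seat: up -0.0001 y 0.0996 n 0.0409 F up,y,n [np.float64(-0.3), np.float64(-0.0), np.float64(-0.8)]
```

step_arm:
  increments:
    - {"claw": 0,"tx": 0,"ty": 0,"tz": 0,"wx": 0,"wy": 0,"wz": 0}
    - {"claw": 0,"tx": 0,"ty": 0,"tz": 0,"wx": 0,"wy": 0,"wz": 0}
    - {"claw": 0,"tx": 0,"ty": 0,"tz": 0,"wx": 0,"wy": 0,"wz": 0}
    - {"claw": 0,"tx": 0,"ty": 0,"tz": 0,"wx": 0,"wy": 0,"wz": 0}
    - {"claw": 0,"tx": 0.005,"ty": -0.0007,"tz": 0,"wx": 0,"wy": 0,"wz": 0}
    - {"claw": 0,"tx": 0.0099,"ty": -0.0014,"tz": 0,"wx": 0,"wy": 0,"wz": 0}
    - {"claw": 0,"tx": 0.0099,"ty": -0.0014,"tz": 0,"wx": 0,"wy": 0,"wz": 0}

```text
time: 17.75
tcp_pos: [0.5344, 0.3048, 0.0891]
tool_rot: [1.581, 0.954, 1.438]
force: [0.9, 0.5, -1.0]
opening: 0.0104
```

Run:
```python
from st import *
o=st();rel(o)
```

```text
t 17.75 tcp [0.5344 0.3048 0.0891] q [ 0.13  0.07 -0.31  1.01  0.59  1.89] F [ 0.9  0.5 -1. ] op 0.0104 tips 0.014
TCP rel seat: up 0.0007 y 0.0728 n 0.0419 F up,y,n [np.float64(-0.1), np.float64(-0.8), np.float64(-1.2)]
```

step_arm:
  increments:
    - {"claw": 0,"tx": 0.0099,"ty": -0.0014,"tz": 0,"wx": 0,"wy": 0,"wz": 0}
    - {"claw": 0,"tx": 0.0099,"ty": -0.0014,"tz": 0,"wx": 0,"wy": 0,"wz": 0}
    - {"claw": 0,"tx": 0.0099,"ty": -0.0014,"tz": 0,"wx": 0,"wy": 0,"wz": 0}
    - {"claw": 0,"tx": 0.0099,"ty": -0.0014,"tz": 0,"wx": 0,"wy": 0,"wz": 0}
    - {"claw": 0,"tx": 0.0099,"ty": -0.0014,"tz": 0,"wx": 0,"wy": 0,"wz": 0}
    - {"claw": 0,"tx": 0.005,"ty": -0.0007,"tz": 0,"wx": 0,"wy": 0,"wz": 0}
    - {"claw": 0,"tx": 0,"ty": 0,"tz": 0,"wx": 0,"wy": 0,"wz": 0}

```text
time: 18.45
tcp_pos: [0.5889, 0.2971, 0.0892]
tool_rot: [1.581, 0.954, 1.437]
force: [0.5, 0.8, -0.7]
opening: 0.0107
```

Run:
```python
from st import *
o=st();rel(o);delta(o,tgt(-1),SEAT)
```

```text
t 18.45 tcp [0.5889 0.2971 0.0892] q [ 0.1   0.2  -0.16  1.05  0.6   1.87] F [ 0.5  0.8 -0.7] op 0.0107 tips 0.014
TCP rel seat: up 0.0007 y 0.0177 n 0.0421 F up,y,n [np.float64(0.3), np.float64(-0.3), np.float64(-1.1)]
dpos [ 0.0208  0.0209 -0.0348] rotvec deg [-0.38 -0.29  0.22] | 0.5
```

step_arm:
  increments:
    - {"claw": 0,"tx": 0.004,"ty": -0.0006,"tz": 0,"wx": 0,"wy": 0,"wz": 0}
    - {"claw": 0,"tx": 0.004,"ty": -0.0006,"tz": 0,"wx": 0,"wy": 0,"wz": 0}
    - {"claw": 0,"tx": 0.004,"ty": -0.0006,"tz": 0,"wx": 0,"wy": 0,"wz": 0}
    - {"claw": 0,"tx": 0,"ty": 0,"tz": 0,"wx": 0,"wy": 0,"wz": 0}

```text
time: 18.85
tcp_pos: [0.5996, 0.2955, 0.0893]
tool_rot: [1.584, 0.954, 1.44]
force: [-3.2, -1.8, 1.5]
opening: 0.0103
```

Run:
```python
from st import *
o=st();rel(o)
```

```text
t 18.85 tcp [0.5996 0.2955 0.0893] q [ 0.1   0.23 -0.13  1.06  0.6   1.86] F [-3.2 -1.8  1.5] op 0.0103 tips 0.014
TCP rel seat: up 0.0006 y 0.0069 n 0.0422 F up,y,n [np.float64(-1.0), np.float64(2.9), np.float64(2.5)]
```

Near the ridge (opening about 10 mm) and force is building. I push on.

step_arm:
  increments:
    - {"claw": 0,"tx": 0.003,"ty": -0.0004,"tz": 0,"wx": 0,"wy": 0,"wz": 0}
    - {"claw": 0,"tx": 0.003,"ty": -0.0004,"tz": 0,"wx": 0,"wy": 0,"wz": 0}
    - {"claw": 0,"tx": 0,"ty": 0,"tz": 0,"wx": 0,"wy": 0,"wz": 0}

```text
time: 19.15
tcp_pos: [0.6076, 0.2941, 0.0899]
tool_rot: [1.576, 0.955, 1.433]
force: [1.0, -1.1, 0.3]
opening: 0.0106
```

Run:
```python
from st import *
o=st();rel(o)
```

```text
t 19.15 tcp [0.6076 0.2941 0.0899] q [ 0.09  0.24 -0.11  1.06  0.6   1.86] F [ 1.  -1.1  0.3] op 0.0106 tips 0.014
TCP rel seat: up 0.0007 y -0.0013 n 0.0428 F up,y,n [np.float64(-0.6), np.float64(-1.1), np.float64(0.7)]
```

step_arm:
  increments:
    - {"claw": 0,"tx": 0.003,"ty": -0.0004,"tz": 0,"wx": 0,"wy": 0,"wz": 0}
    - {"claw": 0,"tx": 0.003,"ty": -0.0004,"tz": 0,"wx": 0,"wy": 0,"wz": 0}
    - {"claw": 0,"tx": 0,"ty": 0,"tz": 0,"wx": 0,"wy": 0,"wz": 0}

```text
time: 19.45
tcp_pos: [0.6098, 0.2942, 0.089]
tool_rot: [1.591, 0.954, 1.447]
force: [-7.4, -3.7, 4.9]
opening: 0.0105
```

Run:
```python
from st import *
o=st();rel(o)
```

```text
t 19.45 tcp [0.6098 0.2942 0.089 ] q [ 0.09  0.26 -0.09  1.07  0.6   1.85] F [-7.4 -3.7  4.9] op 0.0105 tips 0.014
TCP rel seat: up 0.0006 y -0.0035 n 0.0419 F up,y,n [np.float64(-1.0), np.float64(6.9), np.float64(6.7)]
```

step_arm:
  increments:
    - {"claw": 0,"tx": 0.003,"ty": -0.0004,"tz": 0,"wx": 0,"wy": 0,"wz": 0}
    - {"claw": 0,"tx": 0,"ty": 0,"tz": 0,"wx": 0,"wy": 0,"wz": 0}

```text
time: 19.65
tcp_pos: [0.6099, 0.2942, 0.089]
tool_rot: [1.601, 0.953, 1.456]
force: [-15.8, -7.2, 10.5]
opening: 0.0104
```

Run:
```python
from st import *
o=st();rel(o)
```

```text
t 19.65 tcp [0.6099 0.2942 0.089 ] q [ 0.09  0.26 -0.09  1.08  0.6   1.85] F [-15.8  -7.2  10.5] op 0.0104 tips 0.014
TCP rel seat: up 0.0006 y -0.0036 n 0.0419 F up,y,n [np.float64(-1.6), np.float64(14.6), np.float64(14.0)]
```

A hard stop at 14.6 N after 103.6 mm of travel from the open stop, so the lid is shut. I release and retreat.

step_arm:
  increments:
    - {"claw": 0.45,"tx": -0.002,"ty": 0.0003,"tz": 0,"wx": 0,"wy": 0,"wz": 0}
    - {"claw": 0.45,"tx": 0,"ty": 0,"tz": 0,"wx": 0,"wy": 0,"wz": 0}
    - {"claw": 0.45,"tx": 0,"ty": 0,"tz": 0,"wx": 0,"wy": 0,"wz": 0}
    - {"claw": 0.45,"tx": -0.0008,"ty": -0.0057,"tz": 0.0082,"wx": 0,"wy": 0,"wz": 0}
    - {"claw": 0.45,"tx": -0.0016,"ty": -0.0114,"tz": 0.0164,"wx": 0,"wy": 0,"wz": 0}
    - {"claw": 0.45,"tx": -0.0024,"ty": -0.017,"tz": 0.0246,"wx": 0,"wy": 0,"wz": 0}
    - {"claw": 0.45,"tx": -0.0024,"ty": -0.017,"tz": 0.0246,"wx": 0,"wy": 0,"wz": 0}
    - {"claw": 0.45,"tx": -0.0024,"ty": -0.027,"tz": 0.0246,"wx": 0,"wy": 0,"wz": 0}

```text
time: 20.45
tcp_pos: [0.6032, 0.2155, 0.1894]
tool_rot: [1.58, 0.953, 1.438]
force: [0.6, -0.2, 0.5]
opening: 0.0387
```

step_arm:
  increments:
    - {"claw": 0.45,"tx": -0.002,"ty": -0.04,"tz": 0.005,"wx": 0,"wy": 0,"wz": 0}
    - {"claw": 0.45,"tx": -0.002,"ty": -0.04,"tz": 0.005,"wx": 0,"wy": 0,"wz": 0}
    - {"claw": 0.45,"tx": 0,"ty": 0,"tz": 0,"wx": 0,"wy": 0,"wz": 0}
    - {"claw": 0.45,"tx": 0,"ty": 0,"tz": 0,"wx": 0,"wy": 0,"wz": 0}

```text
time: 20.85
tcp_pos: [0.6002, 0.1342, 0.1984]
tool_rot: [1.58, 0.954, 1.434]
force: [0.0, -0.2, -0.2]
opening: 0.0386
```

Run:
```python
from st import *
from station import capture
o=st();rel(o)
t=capture('top'); pickle.dump(t,open('c6.pkl','wb')); crop(t,110,105,220,250,4,'t13.png')
s=capture('scene'); crop(s,110,170,350,350,3,'s13.png')
```

```text
t 20.85 tcp [0.6002 0.1342 0.1984] q [-0.18  0.2   0.06  1.46  0.62  1.52] F [ 0.  -0.2 -0.2] op 0.0386 tips 0.014
TCP rel seat: up -0.0676 y -0.0159 n 0.2231 F up,y,n [np.float64(-0.3), np.float64(-0.0), np.float64(-0.0)]
```

View pics/t13.png

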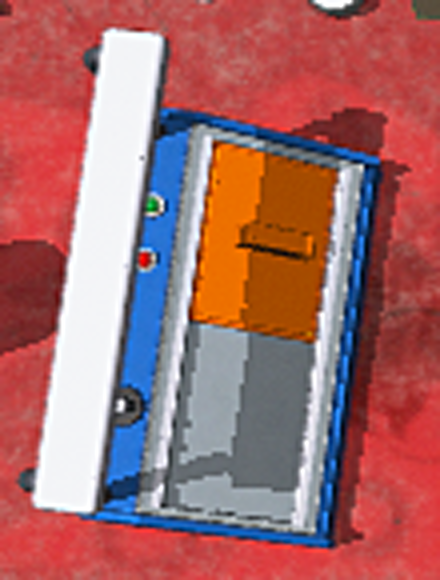

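View pics/s13.png

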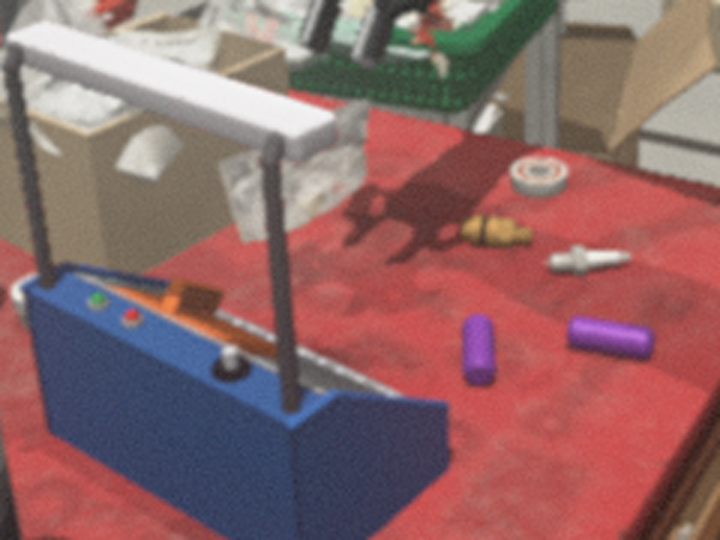

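Run:
```python
from st import *
a=pickle.load(open('c5.pkl','rb')); b=pickle.load(open('c6.pkl','rb'))
T=lambda x,y:(110+x/4-.375,105+y/4-.375); T5=lambda x,y:(135+x/7-.43,130+y/7-.43)
print('shut near edge',[relpx(b,*T(*p),.024) for p in((193,323),(316,341))],'far edge',[relpx(b,*T(*p),.024) for p in((215,140),(338,168))])
print('open far edge',[relpx(a,*T5(*p),.024) for p in((155,392),(375,430))])
print('rib',relpx(b,*T(278,238),.044),relpx(a,*T5(268,563),.044))
```

```text
shut near edge [array([0.0361, 0.0478]), array([-0.0389,  0.0452])] far edge [array([ 0.0382, -0.0543]), array([-0.0385, -0.0553])]
open far edge [array([0.0387, 0.0487]), array([-0.0381,  0.0479])]
rib [ 0.0022 -0.0045] [0.0024 0.0973]
```

The lid is shut: by camera the rib travelled 102 mm, and its edges are consistent with home. I hand in.

```bash
python3 -c "
from station import ctrl
print(ctrl.job_done())"
```

```text
the job is handed in; nothing more can be done
None
```

The job is done and handed in at about 21 s of the 72 s allowed; no verdict was reported.

I slid the lid to its open stop, pressed the fuse into the clips, then slid the lid shut over the ridge and released both. The arm ended clear of everything.

- **Lid open:** it met the open stop with 6 N against it.
- **Fuse:** it met a hard stop at 21 N along the normal, with its axis within about 1 mm of the predicted seat. After release, the top view showed it under both lips, centred to about 1 mm along y and parallel to the well. Across the slope the camera read it 1–5 mm off. I put this down to the oblique view of the round fuse, since the saddles centre it and the press stopped at the right depth.
- **Lid shut:** the ridge gave way, and then the lid stopped hard at 14.6 N after 103.6 mm of gripper travel. The camera gave about 102 mm of rib travel against the 103 mm stated, which fits within its error.
- **Bystanders:** in the last scene view the coupler, igniter plug and bearing look unmoved, as do the purple look-alikes. I did not measure them again.
- **Disagreement:** the clip centre measured about 3 mm from the lid-home y. I used the directly measured clip position for the fuse.

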